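# Rehang the lift-off door of the spice cupboard

### The job

The spice cupboard's door has been washed and stands in the drying rack. Hang it back on the cupboard while it stands well open, gently lowering it until both knuckles have dropped fully down over the two hinge pins, never forcing it, then swing it shut against its stops. Leave the two jars in the cupboard, the lemon and the peeler where they are.

Things in the scene. Friction and masses are not known exactly. Their poses are not given: they have to be found in the camera images.
- cabinet: Light-wood spice cupboard, open front, 150 wide, 110 deep, 165 mm high, fixed to the worktop. Origin on the worktop below the middle of its front edge; x points into the cupboard, y left as one looks in, z up. Its top board (z 153 to 165 mm) overhangs the front by 12 mm, so the door goes on or off the pins only while swung open. Two upright hinge pins stand in front of its left wall.
- hinge_nominal (a point): Nominal hinge axis, and place of the hung door's origin: cupboard x -14.5, y +68, z +18 mm; cupboard's axes. The hinge strip is clamped in slotted holes: both pins stand together, upright and rigid, anywhere up to 3.5 mm off this point in cupboard x and up to 5 mm off in y. Look or feel for them.
- pin_nominal (a point): Nominal tip of the upper hinge pin: cupboard x -14.5, y +68, z 107 mm (truly up to 3.5 mm off in x and 5 mm in y). Steel pins 8 mm thick, 12 mm tall, the last 1 mm tapered to 7 mm; the lower pin is equal, straight below, tip at z 47 mm. Pin feet at z 95 and 35 mm, on 17 mm round bracket ends.
- stops (a point): Cupboard x -7.5, y -60, z 82 mm: between the faces of two rubber stops (7.5 mm thick) on the right front edge, which meet the back of the shut door.
- door: Light-wood door, 0.2 kg, panel 126 wide, 14 thick, 128 mm high. Origin on the axis of its two knuckles, level with the panel's lower edge. x runs to the free edge (panel x 12 to 138 mm), y to its back (the inside when shut), z up (panel z 0 to 128 mm). Starts upright, lower edge 16 mm above the worktop. Hung fully home, the origin is 18 mm above the worktop and the knuckles rest on the brackets.
- knuckle (a point): Lower mouth of the door's upper knuckle: door x 0, y 0, z 77 mm. Both knuckles are upright steel tubes open at both ends, 19 mm outside, 9.6 mm bore, 20 mm long; the lower one begins at door z 17 mm. Both reach their pins at the same height.
- door_edge (a point): Middle of the door's free edge: door x 132, y 0, z 64 mm. Shut against the stops it is at cupboard x -14.5 mm; shut, the door's x points along cupboard -y, and it opens by swinging the free edge toward cupboard -x (90 degrees open: door x along cupboard -x). Hung, it turns freely with slight friction and stays where it is left. A 14 mm knob stands 12 mm proud of its front at door x 124, z 108 mm.
- rack: Wooden drying rack, base 190 x 100 x 16 mm, fixed to the worktop, with four rows of two 8 mm dowels standing 60 mm above the base (tops 76 mm above the worktop): three 18 mm slots along its x. Origin on the worktop on its middle line, 45 mm from its far (+x) end. The door stands in the middle slot, free edge toward the rack's -x.
- spice_jar: Spice jar with a green cap, 46 wide, 106 mm high, standing inside the cupboard; origin under its centre.
- salt_mill: Small glass shaker with a grey cap, 44 wide, 90 mm high, standing inside the cupboard; origin under its centre.
- lemon: Lemon, 71 x 53 x 51 mm, lying on the worktop; origin at its underside.
- peeler: Peeler with a blue handle, 170 x 25 x 18 mm, lying on the worktop; origin at its underside.

How it is judged:
On the way:
1. the door hangs fully home on both pins while it stands open (z of door in the frame of cabinet between 0.0155 and 0.0205 m and horizontal distance between door and hinge_nominal below 0.008 m and angle between door's own z axis and vertical below 0.06 rad and x of door_edge in the frame of cabinet below -0.06 m), for 0.2 s.
At the end, for the whole second after the job is handed in: The door hangs on both pins, fully down (within 2.5 mm of its seated height) and upright within 0.06 rad, shut with its free edge within 9 mm of the place where it meets the stops, at rest (z of door in the frame of cabinet between 0.0155 and 0.0205 m and horizontal distance between door and hinge_nominal below 0.008 m and angle between door's own z axis and vertical below 0.06 rad and x of door_edge in the frame of cabinet above -0.0235 m and y of door_edge in the frame of cabinet below -0.04 m and linear speed of door below 0.02 m/s and angular speed of door below 0.15 rad/s); the robot touches nothing.
It fails at once if the door is forced against the cupboard or its hinge pins (more than 40 N) (contact force between door and cabinet above 40 N).
It fails at once if a jar in the cupboard, the lemon or the peeler is shifted by more than 25 mm (distance of any of spice_jar, salt_mill, lemon, peeler from where it was at the start of the episode above 0.025 m).
It also fails if it takes over 72 s, if anything falls off the work surface, if the arm or the gripper's body presses on something with over 40 N, if the wrist force passes 120 N, or if a joint passes its speed limit or range.

### The arm

A 6-joint arm with a two-finger parallel gripper is mounted at the origin on a cart in front of the work surface, level with it; the furniture and walls round the work are solid. World frame = base frame: x ahead of the robot, y to its left, z up, the work surface at z = 0. Lengths are in m, angles in rad, forces in N, time in s.
With the tool pointing down it reaches from about 0.375 to 0.75 m from the base axis. Payload 9 kg.
Tool frame: the origin (TCP) lies between the finger pads; the fingertips stand 11 mm ahead of it and the grasp point (between the pads) lies 8 mm behind it; z points along the fingers, y is the line along which they close (so a half turn about z gives the same grasp; the last joint's range is limited). The gripper opens to 85 mm and grips with 20 to 120 N. Pads are 22 mm wide; open, the fingers measure 114 mm over their backs; the gripper's body (76 mm by 85 mm) begins 54 mm behind the grasp point. The pads swing forward as they close: fully open they stand 13 mm farther back than shut.
Start: joints at [0.892, 0.104, 0.097, 1.564, 0, 1.353], TCP at [0.267, 0.537, 0.216] pointing down, gripper open.
Joint ranges: [-2.99, 2.99], [-0.84, 1.86], [-1.1, 1.16], [-1.84, 2.11], [-1.51, 1.56], [-3.14, 3.14]. Speed limits (rad/s): [2.22, 2.22, 2.57, 3.14, 3.14, 3.14].

### API

Orientations are given as a unit quaternion [x, y, z, w].
In Python, from station import r, viewer gives the robot as it stands.
- The arm moves only by the tool step_arm, never from a script. Its argument "commands" is text: rows parted by semicolons, each of 7 numbers parted by spaces: the gripper's target within -1 to 1 (fully open at 1, half-way at 0, shut at -1), then the shift along the tool's x, y, z as a fraction of full scale, then the turn, a rotation vector about the tool's x, y, z as a fraction of full scale. A call has 1 to 5 rows; each row shifts and turns the commanded pose from where the row before left it, along the tool's axes as they then stand; what a row does not reach is not made up. Full scale, the value 1, is 1 m for a shift and 5 degrees for a turn. A row lasts 1/12 s, in which the tool goes at most 41.7 mm and 7.16 degrees, less where a joint would pass 70% of its speed; a pose out of reach is approached as far as the arm can. A call with a number of a shift or a turn outside -1 to 1 is refused whole. A call with a gripper value outside its range is refused whole. The fingers move at their own pace and stop on an object; "grip_force" is the grip in N (left out, the last holds). Time passes only in rows, so rows that do not move let the fingers close. It gives the time, the measured TCP pose, the force, the opening and the grip force at its end, in the units of the state.
- r.get_state(): the state, without advancing time (a new reading comes with each control period).
- viewer.grab_frame(name): name is "scene" or "top" or "wrist"; returns the picture (384x512x3 uint8, red, green, blue); there is no depth.
- viewer.camera_info(name): a dict with "vfov" (degrees; the focal length in pixels is half the picture's height over the tangent of half this angle, whatever the lens; pixels are square), "cx", "cy" (the principal point, pixels), "position" and "rotation" of the camera in the world. Camera axes: x right, y down, z forward; pixel columns grow to the right and rows downward; lengths in m; the calibration is good to about 2 mm. A picture is of the moment at which its call begins: read the wrist's pose just before it. camera_info takes no time and is no camera call; for the wrist camera it gives the pose at the moment of the call.
- r.finish_job(): hands the job in; it is judged then, once.
The state is a dict: "t": time; "joints": joint angles; "dq": joint speeds; "joint_torque": joint torques, N m; "position": TCP position; "tool_rot": TCP orientation; "contact_force": force on the tool from outside, world axes, zero at the start; "ft_torque": the same for the moment, N m; "grip_width": finger opening in m; "finger_force": force on a finger pad.
Only numpy, scipy, OpenCV 4.12 (cv2) and the standard library are available. Lean on these libraries where they do the work, as an engineer would, in place of code of your own. Each camera call takes 0.05 s, during which the arm holds its last target. There are 200 camera calls.

## Working session

There is one attempt and no reset: what is moved stays moved. The work goes in short steps, Python scripts to look and compute and a tool call to move; the robot and the scene stay as the last step left them, time stands still between calls to the robot, and variables do not carry over. Pictures are saved under pics/ and viewed, at most 10 in all, crops included, and the job is handed in when it is done.

Besides the shell and the picture viewer there is one more tool, called after "Emit:" by a JSON object that holds its "method" and its "body", one argument or row to a line. step_arm: Moves the arm, as the interface text tells. Its arguments: {"type":"object","properties":{"commands":{"type":"string"},"grip_force":{"type":"number"}},"required":["commands"]}

```bash
mkdir -p pics; ls; python3 - <<'E'
from station import r, viewer
import cv2
print(r.get_state())
for n in ("scene","top","wrist"):
    print(n,viewer.camera_info(n))
a=[viewer.grab_frame(n)[:,:,::-1] for n in ("scene","top")]
for n,i in zip(("scene","top"),a): cv2.imwrite(f"pics/{n}0.png",i)
E
```

```text
pics
{'t': 0.0, 'joints': array([8.92298405e-01, 1.04706767e-01, 9.64553050e-02, 1.56388641e+00,
       1.60150433e-05, 1.35311920e+00]), 'dq': array([0.00181145, 0.00181383, 0.00119535, 0.0001156 , 0.00025034,
       0.00044369]), 'joint_torque': array([ 1.67717986e-03, -5.56934559e+01,  5.03645682e+01,  1.72090041e-02,
       -1.49529251e-04,  9.00642249e-06]), 'position': array([0.26655832, 0.53714474, 0.21501028]), 'tool_rot': array([ 2.28377047e-01,  9.73572532e-01, -6.01081481e-04, -2.97823604e-04]), 'contact_force': array([-0.15851983,  0.04512229,  0.50597765]), 'ft_torque': array([ 0.0070879 ,  0.02593664, -0.05132283]), 'finger_force': 0.0, 'grip_width': 0.08516059859143646}
scene {'vfov': 43.65378723434046, 'cx': 259.47041899280697, 'cy': 197.1188701048456, 'position': array([-0.02762554, -0.4206304 ,  0.73423757]), 'rotation': array([ 0.8150426 , -0.40602993,  0.19451415, -0.36470467])}
top {'vfov': 49.43354477639572, 'cx': 255.1731064209684, 'cy': 189.95252107753265, 'position': array([0.38103538, 0.04318688, 0.99919297]), 'rotation': array([-0.69656351,  0.71201147, -0.07609679,  0.0452573 ])}
wrist {'vfov': 63.75192460567804, 'cx': 252.97903125161372, 'cy': 187.17502343199817, 'position': array([0.19389927, 0.57317809, 0.37312032]), 'rotation': array([0.83910939, 0.52030769, 0.08269475, 0.13541387])}
```

View pics/scene0.png

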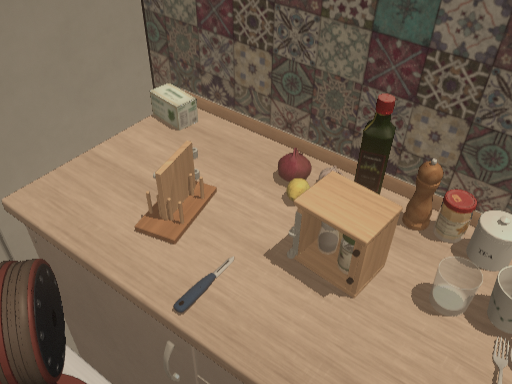

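View pics/top0.png

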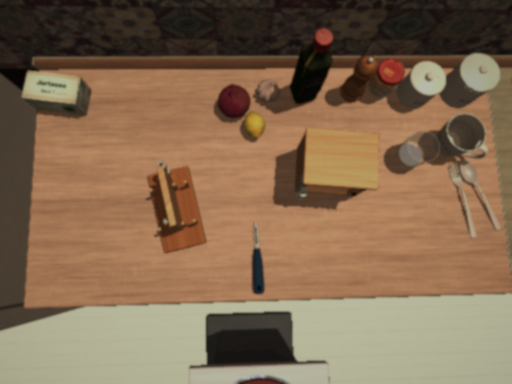

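```bash
cat > h.py <<'E'
import numpy as np, cv2
from scipy.spatial.transform import Rotation as R
def K(i):
    f=192/np.tan(np.radians(i["vfov"]/2)); return f,i["cx"],i["cy"]
def ray(i,u,v):
    f,cx,cy=K(i); d=R.from_quat(i["rotation"]).apply([(u-cx)/f,(v-cy)/f,1]); return np.array(i["position"]),d/np.linalg.norm(d)
def onz(i,u,v,z):
    p,d=ray(i,u,v); return p+d*(z-p[2])/d[2]
def proj(i,P):
    f,cx,cy=K(i); q=R.from_quat(i["rotation"]).inv().apply(np.asarray(P)-i["position"]); return np.array([f*q[0]/q[2]+cx,f*q[1]/q[2]+cy])
def tri(rays):
    A=np.zeros((3,3));b=np.zeros(3)
    for p,d in rays:
        M=np.eye(3)-np.outer(d,d);A+=M;b+=M@p
    return np.linalg.solve(A,b)
E
python3 - <<'E'
from h import *
from station import viewer
s=cv2.imread("pics/scene0.png");t=cv2.imread("pics/top0.png")
def c(i,x,y,w=100): return cv2.resize(i[y:y+w*3//4,x:x+w],(400,300),interpolation=cv2.INTER_CUBIC)
o=np.vstack([np.hstack([c(t,110,155,133),c(t,285,120,110)]),np.hstack([c(s,120,135,150),c(s,270,170,150)])])
cv2.imwrite("pics/crops.png",o)
i=viewer.camera_info("top");j=viewer.camera_info("scene")
for u,v in [(305,128),(379,133),(377,188),(303,192)]: print(onz(i,u,v,.165))
for u,v in [(188,167),(206,241),(164,251),(147,177)]: print(onz(i,u,v,.016))
for P in [(0,0,0),(.267,.537,.2)]: print(proj(i,P),proj(j,P))
E
```

```text
[ 0.65538363 -0.10312208  0.165     ]
[ 0.64255951 -0.25958252  0.165     ]
[ 0.52498473 -0.24632262  0.165     ]
[ 0.51947281 -0.09274026  0.165     ]
[0.61018047 0.15791894 0.016     ]
[0.43253663 0.11583002 0.016     ]
[0.41179922 0.21274106 0.016     ]
[0.58731503 0.25492183 0.016     ]
[260.30300923 437.28115432] [ 23.25084828 455.11325947]
[-38.00802454 334.55492801] [-46.02708996 127.34052032]
```

View pics/crops.png

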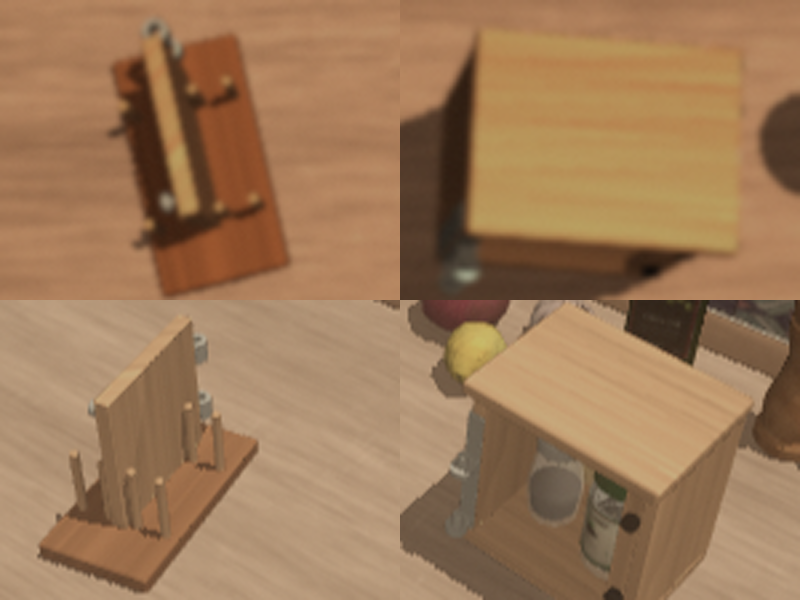

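```bash
python3 - <<'E'
from h import *
from station import viewer
i=viewer.camera_info("top");j=viewer.camera_info("scene")
cr=lambda x,y:(285+(x-400)/3.636,120+y/3.636)
c=[onz(i,*cr(*p),.165)[:2] for p in [(467,235),(737,250),(741,50),(478,30)]]  # fl fr br bl
print("cab corners",np.round(c,4))
xa=(c[3]-c[0]+c[2]-c[1])/2; ya=(c[0]-c[1]+c[3]-c[2])/2
print(np.linalg.norm(xa),np.linalg.norm(ya)); 
a1=np.arctan2(xa[1],xa[0]);a2=np.arctan2(-ya[0],ya[1]);a=(a1+a2)/2;print("yaw",np.degrees([a1,a2]))
x=np.array([np.cos(a),np.sin(a)]);y=np.array([-x[1],x[0]])
o=np.mean(c,axis=0)-x*.049; print("cab o",o,"hinge",o-x*.0145+y*.068)
dr=lambda x,y:(110+x/3.0075,155+y/3.0075)
d=[onz(i,*dr(*p),.144)[:2] for p in [(143,38),(163,38),(197,212),(178,215)]]
e=(d[0]+d[1])/2-(d[2]+d[3])/2; print("door",np.round(d,4),np.linalg.norm(e),np.degrees(np.arctan2(e[1],e[0])), "mid",np.mean(d,axis=0))
# scene check: door top free edge / hinge end
sc=lambda x,y:(120+x*.375,135+(y-300)*.375)
for p in [(97,405),(187,318)]: print(onz(j,*sc(*p),.144))
print("scene cab corners",[np.round(onz(j,270+(x-400)*.375,170+(y-300)*.375,.165),4) for x,y in [(467,380),(657,497),(751,403)]])
E
```

```text
cab corners [[ 0.5347 -0.0943]
 [ 0.5234 -0.2476]
 [ 0.6409 -0.259 ]
 [ 0.6548 -0.1062]]
0.1193675711426317 0.15359544174511233
yaw [-5.58020244 -4.71287445]
cab o [ 0.53965666 -0.17237831] hinge [ 0.53131494 -0.10335175]
door [[0.58   0.206 ]
 [0.5798 0.1923]
 [0.4587 0.168 ]
 [0.4569 0.1808]] 0.12456550872609082 11.4441118873019 mid [0.51884183 0.18676884]
[0.45241902 0.17098851 0.144     ]
[0.57582194 0.19537328 0.144     ]
scene cab corners [array([ 0.5356, -0.0984,  0.165 ]), array([ 0.5166, -0.25  ,  0.165 ]), array([ 0.6324, -0.2605,  0.165 ])]
```

Emit:
{"method": "step_arm", "body": {
  "commands": "1 -0.0346 -0.0184 0 0 0 0;1 -0.0346 -0.0184 0 0 0 0;1 -0.0346 -0.0184 0 0 0 0;1 -0.0346 -0.0184 0 0 0 0;1 -0.0346 -0.0184 0 0 0 0"
}}

```text
t: 0.52
position: [0.3813, 0.3765, 0.2155]
tool_rot: [0.228, 0.974, -0.0, -0.0]
contact_force: [0.6, 0.6, -0.6]
grip_width: 0.0852
finger_force: 0.0
```

Emit:
{"method": "step_arm", "body": {
  "commands": "1 -0.0346 -0.0184 0 0 0 0;1 -0.0346 -0.0184 0 0 0 0;1 -0.0346 -0.0184 0 0 0 0;1 -0.0346 -0.0184 0 0 0 0;1 -0.0346 -0.0184 0 0 0 0"
}}

```text
t: 0.93
position: [0.4955, 0.217, 0.2156]
tool_rot: [0.228, 0.974, 0.0, -0.0]
contact_force: [0.6, 0.8, -0.3]
grip_width: 0.0854
finger_force: 0.0
```

Emit:
{"method": "step_arm", "body": {
  "commands": "1 -0.0346 -0.0184 0 0 0 0;1 0 0 0 0 0 -1;1 0 0 0 0 0 -1;1 0 0 0 0 0 -1;1 0 0 0 0 0 -1"
}}

```text
t: 1.35
position: [0.5177, 0.1865, 0.2153]
tool_rot: [0.054, 0.999, -0.0, -0.0]
contact_force: [0.9, -0.4, -0.4]
grip_width: 0.0858
finger_force: 0.0
```

Emit:
{"method": "step_arm", "body": {
  "commands": "1 0 0 0 0 0 -1;1 0 0 0 0 0 -1;1 0 0 0 0 0 -1;1 0 0 0 0 0 -1;1 0 0 0 0 0 -1"
}}

```text
t: 1.77
position: [0.5175, 0.1869, 0.2154]
tool_rot: [-0.164, 0.987, 0.0, -0.0]
contact_force: [-0.6, -0.4, -0.5]
grip_width: 0.0855
finger_force: 0.0
```

Emit:
{"method": "step_arm", "body": {
  "commands": "1 0 0 0 0 0 -1;1 0 0 0 0 0 -1;1 0 0 0 0 0 -1;1 0 0 0 0 0 -1;1 0 0 0 0 0 -1"
}}

```text
t: 2.18
position: [0.5175, 0.1869, 0.2154]
tool_rot: [-0.373, 0.928, 0.0, -0.0]
contact_force: [0.1, 0.0, -0.5]
grip_width: 0.0854
finger_force: 0.0
```

Emit:
{"method": "step_arm", "body": {
  "commands": "1 0 0 0 0 0 -1;1 0 0 0 0 0 -1;1 0 0 0 0 0 -1;1 0 0 0 0 0 -1;1 0 0 0 0 0 -1"
}}

```text
t: 2.6
position: [0.5175, 0.1869, 0.2154]
tool_rot: [-0.565, 0.825, 0.0, -0.0]
contact_force: [-0.6, 0.4, -0.1]
grip_width: 0.086
finger_force: 0.0
```

Emit:
{"method": "step_arm", "body": {
  "commands": "1 0 0 0 0 0 -1;1 0 0 0 0 0 -1;1 0 0 0 0 0 -1;1 0 0 0 0 0 -1;1 0 0 0 0 0 -1"
}}

```text
t: 3.02
position: [0.5175, 0.1869, 0.2154]
tool_rot: [0.73, -0.683, -0.0, 0.0]
contact_force: [0.3, -0.2, 0.7]
grip_width: 0.0854
finger_force: 0.0
```

Emit:
{"method": "step_arm", "body": {
  "commands": "1 0 0 0 0 0 -1;1 0 0 0 0 0 -1;1 0 0 0 0 0 -1;1 0 0 0 0 0 -1;1 0 0 0 0 0 -1"
}}

```text
t: 3.43
position: [0.5175, 0.1869, 0.2154]
tool_rot: [0.861, -0.509, -0.0, 0.0]
contact_force: [0.3, -0.6, 0.0]
grip_width: 0.0853
finger_force: 0.0
```

Emit:
{"method": "step_arm", "body": {
  "commands": "1 0 0 0 0 0 -1;1 0 0 0 0 0 -1;1 0 0 0 0 0 -1;1 0 0 0 0 0 -1;1 0 0 0 0 0 -1"
}}

```text
t: 3.85
position: [0.5175, 0.1869, 0.2154]
tool_rot: [0.951, -0.31, -0.0, 0.0]
contact_force: [-0.1, -0.2, -0.8]
grip_width: 0.0854
finger_force: 0.0
```

Emit:
{"method": "step_arm", "body": {
  "commands": "1 0 0 0 0 0 -1;1 0 0 0 0 0 -1;1 0 0 0 0 0 -1;1 0 0 0 0 0 -1;1 0 0 0 0 0 -1"
}}

```text
t: 4.27
position: [0.5175, 0.1869, 0.2154]
tool_rot: [0.995, -0.097, -0.0, 0.0]
contact_force: [0.9, 0.1, -0.7]
grip_width: 0.0853
finger_force: 0.0
```

Emit:
{"method": "step_arm", "body": {
  "commands": "1 0 0 0 0 0 -1;1 0 0 0 0 0 -1;1 0 0 0 0 0 -1;1 0 0 0 0 0 -1;1 0 0 0 0 0 -0.56"
}}

```text
t: 4.68
position: [0.5142, 0.2097, 0.2154]
tool_rot: [0.997, 0.08, 0.0, 0.01]
contact_force: [-0.4, 0.8, -0.3]
grip_width: 0.0852
finger_force: 0.0
```

```bash
cat >> h.py <<'E'
def st(s):
    M=R.from_quat(s["tool_rot"]).as_matrix()
    print("t%.2f p"%s["t"],np.round(s["position"],4),"yaw %.2f"%np.degrees(np.arctan2(M[1,0],M[0,0])),"z",np.round(M[:,2],3),"F",np.round(s["contact_force"],1),"T",np.round(s["ft_torque"],2),"w %.4f"%s["grip_width"],"j",np.round(s["joints"],2)); return M
E
python3 - <<'E'
from h import *
from station import r,viewer
M=st(r.get_state()); i=viewer.camera_info("wrist")
g=viewer.grab_frame("wrist")[:,:,::-1]; cv2.imwrite("pics/w1.png",g)
print(i, M.T@(i["position"]-r.get_state()["position"]))
E
```

```text
t4.68 p [0.5142 0.2097 0.2154] yaw 9.21 z [ 0.002 -0.019 -1.   ] F [-0.4  0.8 -0.3] T [ 0.03 -0.02  0.04] w 0.0852 j [ 0.16 -0.03 -0.04  1.56 -0.02 -3.14]
{'vfov': 63.75192460567804, 'cx': 252.97903125161372, 'cy': 187.17502343199817, 'position': array([0.59296091, 0.2256828 , 0.37337342]), 'rotation': array([ 0.75063903, -0.64096803, -0.09622774,  0.12822346])} [ 0.08047157  0.00235353 -0.15802079]
```

View pics/w1.png

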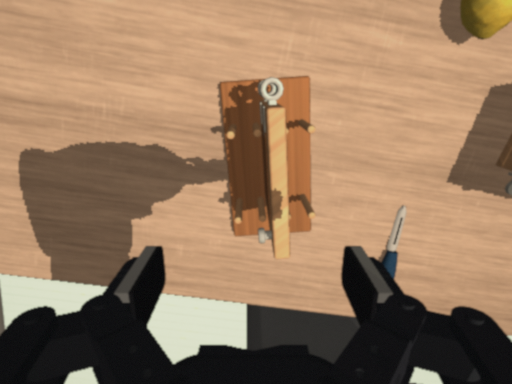

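Emit:
{"method": "step_arm", "body": {
  "commands": "1 0 0 0 0 0 1;1 0 0 0 0 0 1;1 0 0 0 0 0 1;1 0 0 0 0 0 1;1 0 0 0 0 0 1"
}}

```text
t: 5.15
position: [0.514, 0.21, 0.2154]
tool_rot: [0.99, -0.139, 0.002, 0.009]
contact_force: [0.1, -0.2, 0.5]
grip_width: 0.0856
finger_force: 0.0
```

Emit:
{"method": "step_arm", "body": {
  "commands": "1 0 0 0 0 0 1;1 0 0 0 0 0 1;1 0 0 0 0 0 1;1 0 0 0 0 0 1;1 0 0 0 0 0 1"
}}

```text
t: 5.57
position: [0.514, 0.21, 0.2154]
tool_rot: [0.937, -0.35, 0.004, 0.009]
contact_force: [-0.3, -0.9, 0.1]
grip_width: 0.0852
finger_force: 0.0
```

Emit:
{"method": "step_arm", "body": {
  "commands": "1 0 0 0 0 0 1;1 0 0 0 0 0 1;1 0 0 0 0 0 1;1 0 0 0 0 0 1;1 0 0 0 0 0 1"
}}

```text
t: 5.98
position: [0.514, 0.21, 0.2154]
tool_rot: [0.839, -0.544, 0.006, 0.007]
contact_force: [-0.4, -0.4, 0.5]
grip_width: 0.0856
finger_force: 0.0
```

Emit:
{"method": "step_arm", "body": {
  "commands": "1 0 0 0 0 0 1;1 0 0 0 0 0 1;1 0 0 0 0 0 1;1 0 0 0 0 0 1;1 0 0 0 0 0 1"
}}

```text
t: 6.4
position: [0.514, 0.2099, 0.2154]
tool_rot: [-0.701, 0.713, -0.007, -0.006]
contact_force: [0.1, -0.2, 0.3]
grip_width: 0.0853
finger_force: 0.0
```

Emit:
{"method": "step_arm", "body": {
  "commands": "1 0 0 0 0 0 1;1 0 0 0 0 0 1;1 0 0 0 0 0 1;1 0 0 0 0 0 1;1 0 0 0 0 0 1"
}}

```text
t: 6.82
position: [0.514, 0.21, 0.2154]
tool_rot: [-0.53, 0.848, -0.008, -0.004]
contact_force: [0.3, -0.1, -0.3]
grip_width: 0.0852
finger_force: 0.0
```

Emit:
{"method": "step_arm", "body": {
  "commands": "1 0 0 0 0 0 1;1 0 0 0 0 0 1;1 0 0 0 0 0 1;1 0 0 0 0 0 1;1 0 0 0 0 0 1"
}}

```text
t: 7.23
position: [0.514, 0.21, 0.2154]
tool_rot: [-0.334, 0.942, -0.009, -0.002]
contact_force: [-1.1, 0.3, 0.5]
grip_width: 0.0854
finger_force: 0.0
```

Emit:
{"method": "step_arm", "body": {
  "commands": "1 0 0 0 0 0 1;1 0 0 0 0 0 1;1 0 0 0 0 0 1;1 0 0 0 0 0 1;1 0 0 0 0 0 1"
}}

```text
t: 7.65
position: [0.514, 0.21, 0.2154]
tool_rot: [-0.122, 0.992, -0.01, -0.0]
contact_force: [-0.1, 0.6, 0.8]
grip_width: 0.0854
finger_force: 0.0
```

Emit:
{"method": "step_arm", "body": {
  "commands": "1 0 0 0 0 0 1;1 0 0 0 0 0 1;1 0 0 0 0 0 1;1 0 0 0 0 0 1;1 0 0 0 0 0 1"
}}

```text
t: 8.07
position: [0.514, 0.21, 0.2155]
tool_rot: [0.095, 0.995, -0.009, 0.002]
contact_force: [0.6, -0.0, -0.6]
grip_width: 0.0853
finger_force: 0.0
```

Emit:
{"method": "step_arm", "body": {
  "commands": "1 0 0 0 0 0 1;1 0 0 0 0 0 1;1 0 0 0 0 0 1;1 0 0 0 0 0 1;1 0 0 0 0 0 1"
}}

```text
t: 8.48
position: [0.514, 0.21, 0.2154]
tool_rot: [0.308, 0.951, -0.009, 0.004]
contact_force: [-0.1, 0.6, -0.0]
grip_width: 0.0854
finger_force: 0.0
```

Emit:
{"method": "step_arm", "body": {
  "commands": "1 0 0 0 0 0 1;1 0 0 0 0 0 1;1 0 0 0 0 0 1;1 0 0 0 0 0 1;1 0 0 0 0 0 1"
}}

```text
t: 8.9
position: [0.514, 0.21, 0.2154]
tool_rot: [0.507, 0.862, -0.008, 0.006]
contact_force: [0.4, -0.4, -0.4]
grip_width: 0.0853
finger_force: 0.0
```

Emit:
{"method": "step_arm", "body": {
  "commands": "1 0 0 0 0 0 1;1 0 0 0 0 0 1;1 0 0 0 0 0 1;1 0 0 0 0 0 1;1 0 0 0 0 0 1"
}}

```text
t: 9.32
position: [0.514, 0.21, 0.2155]
tool_rot: [0.682, 0.732, -0.006, 0.007]
contact_force: [-0.2, -0.8, -0.1]
grip_width: 0.0852
finger_force: 0.0
```

Emit:
{"method": "step_arm", "body": {
  "commands": "1 0 0 0 0 0 1;1 0 0 0 0 0 1;1 0 0 0 0 0 1;1 0 0 0 0 0 1;1 0 0 0 0 0 1"
}}

```text
t: 9.73
position: [0.514, 0.21, 0.2154]
tool_rot: [0.824, 0.567, -0.005, 0.008]
contact_force: [0.5, 0.4, 0.8]
grip_width: 0.0853
finger_force: 0.0
```

Emit:
{"method": "step_arm", "body": {
  "commands": "1 0 0 0 0 0 1;1 0 0 0 0 0 1;1 0 0 0 0 0 1;1 0 0 0 0 0 1;1 0 0 0 0 0 1"
}}

```text
t: 10.15
position: [0.514, 0.21, 0.2154]
tool_rot: [0.927, 0.375, -0.003, 0.009]
contact_force: [-0.1, -0.3, -0.5]
grip_width: 0.0852
finger_force: 0.0
```

```bash
python3 - <<'E'
from h import *
from station import r,viewer
M=st(r.get_state())
E
```

```text
t10.15 p [0.514  0.21   0.2154] yaw 44.06 z [ 0.002 -0.019 -1.   ] F [-0.1 -0.3 -0.5] T [0.01 0.06 0.01] w 0.0852 j [ 0.16 -0.03 -0.04  1.56 -0.02  2.54]
```

Emit:
{"method": "step_arm", "body": {
  "commands": "1 -0.0134 0.0197 0 0.173 0.135 0;1 0 0 0 0 0 1;1 0 0 0 0 0 1;1 0 0 0 0 0 1;1 0 0 0 0 0 1"
}}

```text
t: 10.57
position: [0.5182, 0.1864, 0.2159]
tool_rot: [0.978, 0.208, -0.0, -0.0]
contact_force: [0.8, 0.4, -0.3]
grip_width: 0.0855
finger_force: 0.0
```

Emit:
{"method": "step_arm", "body": {
  "commands": "1 0 0 0 0 0 1;1 0 0 0 0 0 1;1 0 0 0 0 0 0.5;1 0 0 0 0 0 0"
}}

```text
t: 10.9
position: [0.5182, 0.1865, 0.2159]
tool_rot: [0.995, 0.102, -0.0, -0.0]
contact_force: [0.1, -0.2, 0.8]
grip_width: 0.0851
finger_force: 0.0
```

```bash
cat >> h.py <<'E'
def plan(s,pos,yaw,n=1):
    """shift and rotvec (units of 5 deg) in present tool axes to get to tool-down pose at pos,yaw(deg)"""
    Q=R.from_quat(s["tool_rot"]); c,sn=np.cos(np.radians(yaw)),np.sin(np.radians(yaw))
    T=R.from_matrix(np.array([[c,sn,0],[sn,-c,0],[0,0,-1.]]))
    print("plan shift",np.round(Q.inv().apply(np.asarray(pos)-s["position"]),4),"turn/5deg",np.round(np.degrees((Q.inv()*T).as_rotvec())/5,3))
E
python3 - <<'E'
from h import *
from station import r,viewer
s=r.get_state();M=st(s); i=viewer.camera_info("wrist")
g=viewer.grab_frame("wrist")[:,:,::-1]; cv2.imwrite("pics/w2.png",g)
print(i["position"],i["rotation"])
h=cv2.cvtColor(g,cv2.COLOR_BGR2HSV)
cv2.imwrite("pics/w2c.png",cv2.resize(g[60:270,190:350],None,fx=2.8,fy=2.8,interpolation=cv2.INTER_CUBIC))
E
```

```text
t10.90 p [0.5182 0.1865 0.2159] yaw 11.70 z [-0.  0. -1.] F [ 0.1 -0.2  0.8] T [0.05 0.01 0.  ] w 0.0851 j [ 0.11 -0.05 -0.06  1.56  0.    3.05]
[0.59667968 0.20286395 0.37399334] [ 0.76546865 -0.62338102 -0.10068347  0.12376064]
```

View pics/w2c.png

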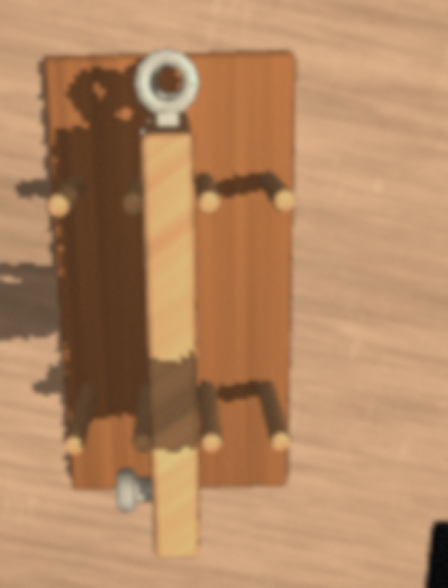

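```bash
python3 - <<'E'
from h import *
from station import r,viewer
s=r.get_state(); i=viewer.camera_info("wrist")
f=lambda x,y,z: onz(i,190+(x-.5)/2.8,60+(y-.5)/2.8,z)
d=[f(*p,.144) for p in [(142,131),(191,131),(199,553),(154,555)]]; print(np.round(d,4))
a=(d[0]+d[1])/2;b=(d[2]+d[3])/2;e=a-b;yaw=np.degrees(np.arctan2(e[1],e[0]));print(np.linalg.norm(e),yaw,(a+b)/2)
k=f(167,82,.113);print("knuckle",k, k-(a+b)/2, np.linalg.norm((k-(a+b)/2)[:2]))
c=(a+b)/2;u=e/np.linalg.norm(e); g=c+u*.003
plan(s,[g[0],g[1],.117],yaw)
E
```

```text
[[0.5801 0.2088 0.144 ]
 [0.5827 0.1964 0.144 ]
 [0.4619 0.1679 0.144 ]
 [0.4584 0.1812 0.144 ]]
0.1244508865239559 13.035534722432649 [0.52079748 0.18857788 0.144     ]
knuckle [0.59279182 0.20516273 0.113     ] [ 0.07199433  0.01658485 -0.031     ] 0.07387991029809103
plan shift [ 0.006  -0.0015  0.099 ] turn/5deg [-0.002  0.001 -0.233]
```

Emit:
{"method": "step_arm", "body": {
  "commands": "1 0.006 -0.0015 0.02 0 0 -0.233;1 0 0 0.03 0 0 0;1 0 0 0.03 0 0 0;1 0 0 0.019 0 0 0;0 0 0 0 0 0 0",
  "grip_force": 60
}}

```text
t: 11.37
position: [0.5211, 0.189, 0.1124]
tool_rot: [0.993, 0.114, -0.003, -0.0]
contact_force: [-0.8, -0.1, -0.1]
grip_width: 0.0754
finger_force: 0.0
```

Emit:
{"method": "step_arm", "body": {
  "commands": "-0.5 0 0 0 0 0 0;-1 0 0 0 0 0 0;-1 0 0 0 0 0 0;-1 0 0 0 0 0 0;-1 0 0 0 0 0 0"
}}

```text
t: 11.78
position: [0.5248, 0.1895, 0.1187]
tool_rot: [0.994, 0.113, 0.001, -0.0]
contact_force: [-2.7, -0.1, 28.7]
grip_width: 0.0122
finger_force: 43.6
```

Emit:
{"method": "step_arm", "body": {
  "commands": "-1 0 0 0 0 0 0;-1 0 0 0 0 0 0"
}}

```text
t: 11.95
position: [0.5248, 0.1895, 0.1189]
tool_rot: [0.994, 0.113, 0.001, -0.0]
contact_force: [-0.9, -0.7, 6.5]
grip_width: 0.012
finger_force: 60.8
```

```bash
python3 - <<'E'
from h import *
from station import r,viewer
s=r.get_state();M=st(s);print(s["finger_force"])
E
```

```text
t11.95 p [0.5248 0.1895 0.1189] yaw 13.00 z [ 0.003  0.    -1.   ] F [-0.9 -0.7  6.5] T [-0.08  0.23  0.01] w 0.0120 j [ 0.11 -0.02 -0.21  1.38  0.    3.03]
60.8467161655426
```

Emit:
{"method": "step_arm", "body": {
  "commands": "-1 0 0 -0.01 0 0 0;-1 0 0 -0.02 0 0 0;-1 0 0 -0.025 0 0 0;-1 0 0 -0.02 0 0 0;-1 0 0 0 0 0 0"
}}

```text
t: 12.37
position: [0.5258, 0.1896, 0.1974]
tool_rot: [0.994, 0.113, 0.003, -0.0]
contact_force: [0.6, 0.2, -1.9]
grip_width: 0.0122
finger_force: 59.8
```

```bash
python3 - <<'E'
from h import *
from station import r,viewer
s=r.get_state();M=st(s);print(s["finger_force"])
g=viewer.grab_frame("wrist")[:,:,::-1]; cv2.imwrite("pics/w3.png",g)
t=viewer.grab_frame("scene")[:,:,::-1]; cv2.imwrite("pics/s3.png",t)
o=np.hstack([cv2.resize(g,(480,360)),cv2.resize(t[80:280,80:250],(306,360))]);cv2.imwrite("pics/c3.png",o)
plan(s,[.4556,-.058,s["position"][2]],-5.5)
E
```

```text
t12.37 p [0.5258 0.1896 0.1974] yaw 12.99 z [ 0.007  0.001 -1.   ] F [ 0.6  0.2 -1.9] T [-0.   -0.05  0.01] w 0.0122 j [ 0.11 -0.03 -0.08  1.52  0.    3.03]
59.771077036857605
plan shift [-0.1241  0.2255 -0.0007] turn/5deg [-0.006 -0.077  3.699]
```

View pics/c3.png

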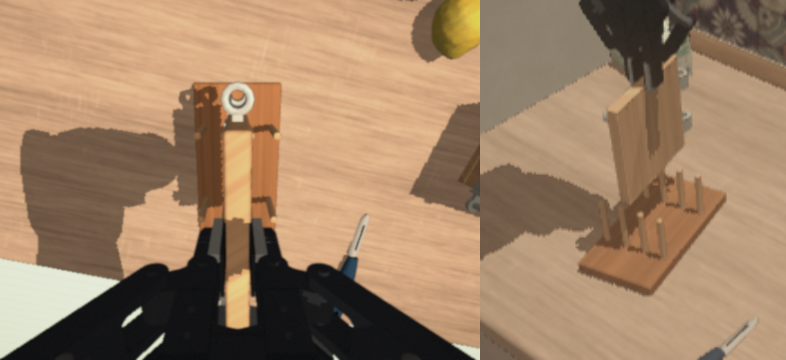

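Emit:
{"method": "step_arm", "body": {
  "commands": "-1 -0.0124 0.0225 0 0 -0.04 0;-1 -0.0124 0.0225 0 0 0 0;-1 -0.0124 0.0225 0 0 0 0;-1 -0.0124 0.0225 0 0 0 0;-1 -0.0124 0.0225 0 0 0 0"
}}

```text
t: 12.88
position: [0.4874, 0.065, 0.1905]
tool_rot: [0.994, 0.113, -0.003, -0.0]
contact_force: [0.1, -0.0, -2.2]
grip_width: 0.012
finger_force: 59.7
```

Emit:
{"method": "step_arm", "body": {
  "commands": "-1 -0.0124 0.0225 0 0 0 0;-1 -0.0124 0.0225 0 0 0 0;-1 -0.0124 0.0225 0 0 0 0;-1 -0.0124 0.0225 0 0 0 0;-1 -0.0124 0.0225 0 0 0 0"
}}

```text
t: 13.3
position: [0.4524, -0.0585, 0.1909]
tool_rot: [0.994, 0.113, -0.003, -0.0]
contact_force: [1.0, -0.3, -2.9]
grip_width: 0.0118
finger_force: 59.7
```

Emit:
{"method": "step_arm", "body": {
  "commands": "-1 0 0 0 0 0 0.74;-1 0 0 0 0 0 0.74;-1 0 0 0 0 0 0.74;-1 0 0 0 0 0 0.74;-1 0 0 0 0 0 0.74"
}}

```text
t: 13.72
position: [0.4528, -0.0575, 0.1908]
tool_rot: [0.999, -0.05, -0.003, -0.0]
contact_force: [-0.1, 0.7, -2.3]
grip_width: 0.0121
finger_force: 59.7
```

Emit:
{"method": "step_arm", "body": {
  "commands": "-1 0 0 0.02 0 0 0;-1 0 0 0.02 0 0 0;-1 0 0 0.009 0 0 0;-1 0 0 0 0 0 0;-1 0 0 0 0 0 0"
}}

```text
t: 14.13
position: [0.4528, -0.0574, 0.1429]
tool_rot: [0.999, -0.048, -0.002, 0.0]
contact_force: [0.1, -1.4, -1.7]
grip_width: 0.0124
finger_force: 59.6
```

```bash
python3 - <<'E'
from h import *
from station import r,viewer
s=r.get_state();M=st(s)
i=viewer.camera_info("wrist");print(i["position"],i["rotation"])
g=viewer.grab_frame("wrist")[:,:,::-1]; cv2.imwrite("pics/w4.png",g)
t=viewer.grab_frame("scene")[:,:,::-1]; cv2.imwrite("pics/s4.png",t)
P=[(.527,-.065,.14),(.529,-.105,.107)]
for p in P: print(proj(i,p))
o=np.hstack([cv2.resize(g[50:200,150:400],None,fx=2,fy=2,interpolation=cv2.INTER_CUBIC),cv2.resize(t[170:290,270:390],(300,300),interpolation=cv2.INTER_CUBIC)]);cv2.imwrite("pics/c4.png",o)
E
```

```text
t14.13 p [ 0.4528 -0.0574  0.1429] yaw -5.51 z [-0.005  0.    -1.   ] F [ 0.1 -1.4 -1.7] T [-0.03 -0.   -0.01] w 0.0124 j [-0.41 -0.34 -0.45  1.47 -0.    2.82]
[ 0.53335053 -0.06520951  0.30059375] [-0.66332077  0.73065293  0.11943042 -0.1090331 ]
[253.49910832  96.58800354]
[319.97379592  84.08095505]
```

View pics/c4.png

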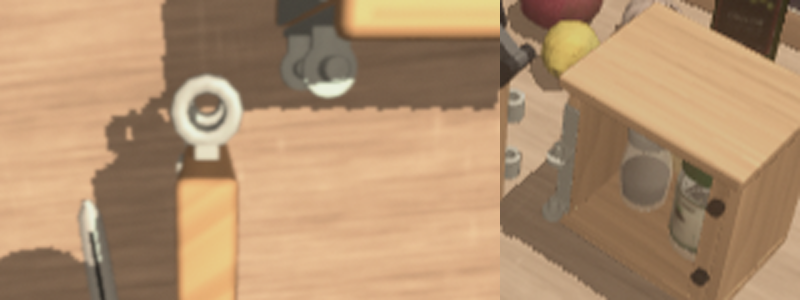

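```bash
python3 - <<'E'
from h import *
from station import r,viewer
i=viewer.camera_info("wrist")
g=np.mean([viewer.grab_frame("wrist")[:,:,::-1].astype(float) for _ in range(4)],axis=0)
np.save("g5.npy",g); print(i["position"],i["rotation"])
def z(x,y):
    c=g[y:y+40,x:x+40]; c=np.clip((c-c.min())/(np.percentile(c,97)-c.min()),0,1)**.7*255
    c=cv2.resize(c.astype(np.uint8),(400,400),interpolation=cv2.INTER_CUBIC)
    for k in range(0,400,50): cv2.line(c,(k,0),(k,6),(0,0,255),1);cv2.line(c,(0,k),(6,k),(0,0,255),1)
    return c
cv2.imwrite("pics/c5.png",np.hstack([z(233,85),z(290,64)]))
h=cv2.cvtColor(g.astype(np.uint8),cv2.COLOR_BGR2HSV)
m=((h[:,:,1]<70)&(h[:,:,2]>90)).astype(np.uint8)
cs,_=cv2.findContours(m[80:125,225:280],cv2.RETR_CCOMP,cv2.CHAIN_APPROX_NONE)
for c in cs:
    if len(c)>12: print(len(c),cv2.minEnclosingCircle(c),cv2.fitEllipse(c))
E
```

```text
[ 0.53394736 -0.0654704   0.30229527] [-0.66340527  0.73086082  0.11818882 -0.10847718]
104 ((28.0, 25.81944465637207), 19.145139694213867) ((27.920740127563477, 25.398475646972656), (35.0526008605957, 37.306087493896484), 5.997621536254883)
34 ((28.0, 20.5), 7.017934322357178) ((28.140697479248047, 21.032711029052734), (10.695361137390137, 13.255160331726074), 91.8658676147461)
```

View pics/c5.png

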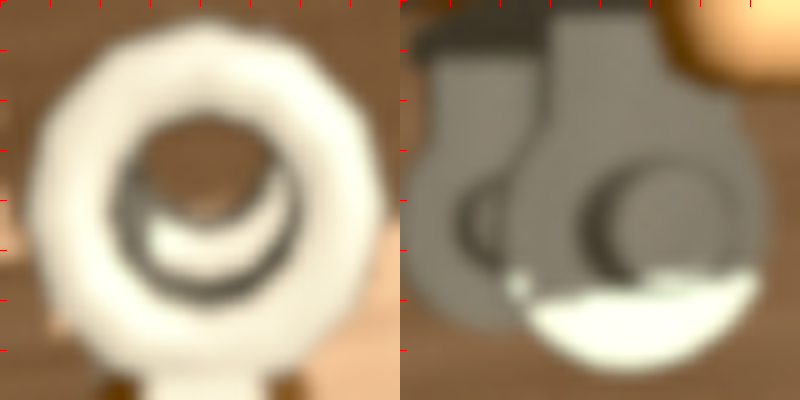

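```bash
python3 - <<'E'
from h import *
from station import r,viewer
s=r.get_state();st(s)
i=viewer.camera_info("wrist")
zd=s["position"][2]-.1029
k=onz(i,253.05,104.55,zd+.097); k2=onz(i,253.15,105.1,zd+.097)
p=onz(i,317.05,86.05,.107); b=onz(i,313.45,88.05,.095)
print("zd",zd,"k",k,k2,"pin",p,b)
# lower bracket: left edge 400 right edge hidden; bottom 330 -> centre approx (492,235) local
print("lower bracket z.035",onz(i,290+9.2,64+24,.035))
# lower knuckle top seen through the bore
c=lambda z: proj(i,[k[0],k[1],z]); print([np.round(c(zd+z),1) for z in (.097,.077,.037)])
u=np.array([.995,-.096,0]); print("TCP->k",R.from_quat(s["tool_rot"]).inv().apply(k-s["position"]))
pp=(p+b)/2; print("shift world",(pp-k)[:2],"tool",R.from_quat(s["tool_rot"]).inv().apply([pp[0]-k[0],pp[1]-k[1],0]))
cab=np.array([.537,-.174]);print("hinge in cab",R.from_euler("z",5.3,degrees=True).apply([p[0]-cab[0],p[1]-cab[1],0]))
E
```

```text
t14.43 p [ 0.4539 -0.0579  0.1444] yaw -5.51 z [-0.002 -0.001 -1.   ] F [ 0.9  0.1 -2.3] T [-0.05 -0.01  0.07] w 0.0123 j [-0.41 -0.34 -0.45  1.47 -0.    2.83]
zd 0.04146609925104831 k [ 0.52412991 -0.06489465  0.1384661 ] [ 0.52385268 -0.06491949  0.1384661 ] pin [ 0.52923833 -0.10412725  0.107     ] [ 0.52794842 -0.10416943  0.095     ]
lower bracket z.035 [ 0.52736186 -0.10365888  0.035     ]
[array([253. , 104.6]), array([253. , 102.4]), array([252.9,  99.2])]
TCP->k [0.0705393  0.00017634 0.00577418]
shift world [ 0.00446347 -0.03925368] tool [8.21379796e-03 3.86433253e-02 3.41496843e-05]
hinge in cab [-0.01418267  0.06885708  0.        ]
```

Emit:
{"method": "step_arm", "body": {
  "commands": "-1 0.0027 0.0129 0 0 0.07 0;-1 0.0027 0.0129 0 0 0 0;-1 0.0028 0.0128 0 0 0 0;-1 0 0 0 0 0 0;-1 0 0 0 0 0 0"
}}

```text
t: 14.85
position: [0.458, -0.0975, 0.1438]
tool_rot: [0.999, -0.049, 0.002, 0.0]
contact_force: [-0.6, 0.1, -1.7]
grip_width: 0.0119
finger_force: 59.7
```

```bash
python3 - <<'E'
from h import *
from station import r,viewer
g=np.mean([viewer.grab_frame("wrist")[:,:,::-1].astype(float) for _ in range(4)],axis=0)
s=r.get_state();st(s);i=viewer.camera_info("wrist")
np.save("g6.npy",g)
h=cv2.cvtColor(g.astype(np.uint8),cv2.COLOR_BGR2HSV)
zd=s["position"][2]-.1029
for n,P in [("kpred",R.from_quat(s["tool_rot"]).apply([.0705,.0002,.0058])+s["position"]),("pintip",[.5286,-.1041,.107])]: print(n,P,proj(i,P))
c=g[85:125,233:273];c=np.clip((c-c.min())/(np.percentile(c,97)-c.min()),0,1)**.7*255
cv2.imwrite("pics/c6.png",cv2.resize(c.astype(np.uint8),(400,400),interpolation=cv2.INTER_CUBIC))
E
```

```text
t15.05 p [ 0.458  -0.0965  0.1437] yaw -5.49 z [ 0.003 -0.001 -1.   ] F [ 0.5  0.9 -2.4] T [-0.04  0.01  0.01] w 0.0122 j [-0.49 -0.31 -0.42  1.46  0.    2.75]
kpred [ 0.52813297 -0.10349401  0.13810012] [253.13798787 104.55994287]
pintip [0.5286, -0.1041, 0.107] [253.96391014 100.7357379 ]
```

View pics/c6.png

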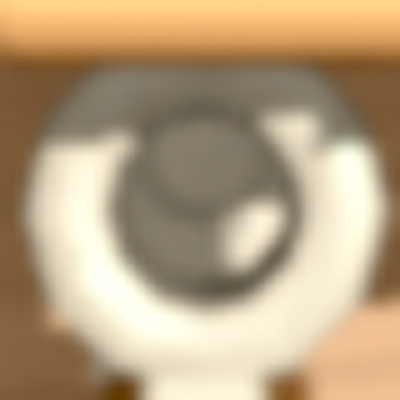

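Emit:
{"method": "step_arm", "body": {
  "commands": "-1 0.0007 0.0002 0 0 0 0;-1 0 0 0.004 0 0 0;-1 0 0 0.004 0 0 0;-1 0 0 0.001 0 0 0;-1 0 0 0 0 0 0"
}}

```text
t: 15.47
position: [0.4583, -0.0969, 0.1339]
tool_rot: [0.999, -0.048, 0.001, 0.0]
contact_force: [1.2, -0.0, -2.5]
grip_width: 0.0124
finger_force: 59.7
```

Emit:
{"method": "step_arm", "body": {
  "commands": "-1 0 0 0.001 0 0 0;-1 0 0 0.001 0 0 0;-1 0 0 0 0 0 0"
}}

```text
t: 15.72
position: [0.4587, -0.0972, 0.1325]
tool_rot: [0.999, -0.048, 0.002, 0.001]
contact_force: [0.1, 0.7, -3.2]
grip_width: 0.0117
finger_force: 59.7
```

```bash
python3 - <<'E'
from h import *
from station import r,viewer
s=r.get_state();st(s)
E
```

```text
t15.72 p [ 0.4587 -0.0972  0.1325] yaw -5.51 z [ 0.003 -0.001 -1.   ] F [ 0.1  0.7 -3.2] T [-0.    0.    0.03] w 0.0117 j [-0.49 -0.31 -0.44  1.44  0.    2.75]
```

Emit:
{"method": "step_arm", "body": {
  "commands": "-1 0 0 0.001 0 0 0;-1 0 0 0.001 0 0 0;-1 0 0 0 0 0 0"
}}

```text
t: 15.97
position: [0.4587, -0.0972, 0.1305]
tool_rot: [0.999, -0.048, 0.002, 0.0]
contact_force: [-0.3, 0.1, -2.2]
grip_width: 0.0123
finger_force: 59.7
```

```bash
python3 - <<'E'
from h import *
from station import r,viewer
s=r.get_state();st(s)
E
```

```text
t15.97 p [ 0.4587 -0.0972  0.1305] yaw -5.51 z [ 0.003 -0.001 -1.   ] F [-0.3  0.1 -2.2] T [-0.03 -0.04  0.01] w 0.0123 j [-0.49 -0.31 -0.44  1.43  0.    2.75]
```

Emit:
{"method": "step_arm", "body": {
  "commands": "-1 0 0 0.001 0 0 0;-1 0 0 0.001 0 0 0;-1 0 0 0 0 0 0"
}}

```text
t: 16.22
position: [0.4586, -0.0972, 0.1284]
tool_rot: [0.999, -0.048, 0.001, 0.0]
contact_force: [-0.3, -0.5, -3.3]
grip_width: 0.0118
finger_force: 59.7
```

```bash
python3 - <<'E'
from h import *
from station import r,viewer
s=r.get_state();st(s)
E
```

```text
t16.22 p [ 0.4586 -0.0972  0.1284] yaw -5.51 z [ 0.003 -0.001 -1.   ] F [-0.3 -0.5 -3.3] T [0.01 0.05 0.02] w 0.0118 j [-0.49 -0.31 -0.45  1.43  0.    2.75]
```

Emit:
{"method": "step_arm", "body": {
  "commands": "-1 0 0 0.001 0 0 0;-1 0 0 0.001 0 0 0;-1 0 0 0.001 0 0 0;-1 0 0 0 0 0 0"
}}

```text
t: 16.55
position: [0.4586, -0.0972, 0.1254]
tool_rot: [0.999, -0.048, 0.001, 0.0]
contact_force: [-0.6, -0.2, -3.0]
grip_width: 0.012
finger_force: 59.7
```

Emit:
{"method": "step_arm", "body": {
  "commands": "-1 0 0 0.001 0 0 0;-1 0 0 0.001 0 0 0;-1 0 0 0 0 0 0"
}}

```text
t: 16.8
position: [0.4586, -0.0972, 0.1234]
tool_rot: [0.999, -0.048, 0.001, 0.0]
contact_force: [0.3, 0.0, -2.8]
grip_width: 0.0124
finger_force: 59.7
```

```bash
python3 - <<'E'
from h import *
from station import r,viewer
s=r.get_state();st(s)
E
```

```text
t16.80 p [ 0.4586 -0.0972  0.1234] yaw -5.51 z [ 0.003 -0.001 -1.   ] F [ 0.3  0.  -2.8] T [-0.    0.06  0.03] w 0.0124 j [-0.49 -0.31 -0.46  1.42  0.    2.75]
```

Emit:
{"method": "step_arm", "body": {
  "commands": "-1 0 0 0.001 0 0 0;-1 0 0 0.001 0 0 0;-1 0 0 0 0 0 0"
}}

```text
t: 17.05
position: [0.4587, -0.0972, 0.1214]
tool_rot: [0.999, -0.048, 0.001, 0.0]
contact_force: [-0.6, -0.4, -2.6]
grip_width: 0.0118
finger_force: 59.7
```

Emit:
{"method": "step_arm", "body": {
  "commands": "-1 0 0 0.0005 0 0 0;-1 0 0 0 0 0 0"
}}

```text
t: 17.22
position: [0.4587, -0.0972, 0.1211]
tool_rot: [0.999, -0.048, 0.002, 0.001]
contact_force: [1.2, -0.2, -1.6]
grip_width: 0.0119
finger_force: 59.7
```

```bash
python3 - <<'E'
from h import *
from station import r,viewer
s=r.get_state();st(s)
E
```

```text
t17.22 p [ 0.4587 -0.0972  0.1211] yaw -5.51 z [ 0.003 -0.001 -1.   ] F [ 1.2 -0.2 -1.6] T [ 0.02  0.06 -0.01] w 0.0119 j [-0.49 -0.31 -0.46  1.41  0.    2.75]
```

Emit:
{"method": "step_arm", "body": {
  "commands": "-1 0 0 0.0005 0 0 0;-1 0 0 0 0 0 0"
}}

```text
t: 17.38
position: [0.4587, -0.0973, 0.1206]
tool_rot: [0.999, -0.048, 0.002, 0.001]
contact_force: [-0.1, 0.6, -1.6]
grip_width: 0.012
finger_force: 59.8
```

Emit:
{"method": "step_arm", "body": {
  "commands": "-1 0 0 0.0005 0 0 0;-1 0 0 0 0 0 0"
}}

```text
t: 17.55
position: [0.4587, -0.0973, 0.1204]
tool_rot: [0.999, -0.048, 0.002, 0.001]
contact_force: [-2.4, 0.8, 0.4]
grip_width: 0.0119
finger_force: 60.1
```

```bash
python3 - <<'E'
from h import *
from station import r,viewer
s=r.get_state();st(s)
E
```

```text
t17.55 p [ 0.4587 -0.0973  0.1204] yaw -5.51 z [ 0.003 -0.001 -1.   ] F [-2.4  0.8  0.4] T [ 0.05  0.34 -0.01] w 0.0119 j [-0.49 -0.31 -0.46  1.41  0.    2.75]
```

Emit:
{"method": "step_arm", "body": {
  "commands": "-1 0 0 0 0 0 0;-1 0 0 0 0 0 0",
  "grip_force": 20
}}

```text
t: 17.72
position: [0.4588, -0.0973, 0.1204]
tool_rot: [0.999, -0.048, 0.002, 0.001]
contact_force: [-2.3, 0.6, 2.3]
grip_width: 0.012
finger_force: 60.2
```

Emit:
{"method": "step_arm", "body": {
  "commands": "0 0 0 0 0 0 0;0 0 0 0 0 0 0;0 0 0 0 0 0 0;0 0 0 0 0 0 0"
}}

```text
t: 18.05
position: [0.4589, -0.0973, 0.1202]
tool_rot: [0.999, -0.048, 0.002, 0.001]
contact_force: [-0.0, -0.5, 0.0]
grip_width: 0.0423
finger_force: 0.0
```

```bash
python3 - <<'E'
from h import *
from station import r,viewer
s=r.get_state();st(s)
H=np.array([.5287,-.1042])
T=R.from_quat(s["tool_rot"]);tx=T.apply([1,0,0])[:2];ty=T.apply([0,1,0])[:2]
prev=None
for th,gap in [(174.5,.025),(174.5,.003)]+[(a,0) for a in np.arange(182,265,7.5)]+[(264.7,0)]:
    d=np.array([np.cos(np.radians(th)),np.sin(np.radians(th))]);n=np.array([d[1],-d[0]])
    sup=.011*abs(n@tx)+.0145*abs(n@ty)
    p=H+.095*d+(.007+sup+gap)*n
    q=p if prev is None else p-prev
    if prev is None: q=p-s["position"][:2]
    print(th,np.round(p,4),"tool step",np.round([q@tx,q@ty],4)); prev=p
E
```

```text
t18.05 p [ 0.4589 -0.0973  0.1202] yaw -5.51 z [ 0.003 -0.001 -1.   ] F [-0.  -0.5  0. ] T [ 0.01  0.05 -0.01] w 0.0423 j [-0.49 -0.31 -0.46  1.41  0.    2.75]
174.5 [ 0.4386 -0.0488] tool step [-0.0248 -0.0463]
174.5 [ 0.4365 -0.0707] tool step [0.    0.022]
182.0 [ 0.433  -0.0847] tool step [-0.0022  0.0143]
189.5 [ 0.4311 -0.0964] tool step [-0.0008  0.0118]
197.0 [ 0.4307 -0.1084] tool step [0.0008 0.0121]
204.5 [ 0.4319 -0.1208] tool step [0.0024 0.0122]
212.0 [ 0.4348 -0.1332] tool step [0.0041 0.012 ]
219.5 [ 0.4395 -0.1453] tool step [0.0058 0.0116]
227.0 [ 0.446  -0.1569] tool step [0.0076 0.0109]
234.5 [ 0.4542 -0.1677] tool step [0.0092 0.01  ]
242.0 [ 0.464  -0.1774] tool step [0.0108 0.0087]
249.5 [ 0.4754 -0.1857] tool step [0.0121 0.0071]
257.0 [ 0.488  -0.1923] tool step [0.0132 0.0054]
264.5 [ 0.5017 -0.197 ] tool step [0.014  0.0034]
264.7 [ 0.5019 -0.1971] tool step [0.0003 0.0001]
```

Emit:
{"method": "step_arm", "body": {
  "commands": "0 0 0 -0.015 0 0 0;0 0 0 -0.025 0 0 0;0 0 0 -0.02 0 0 0;-1 -0.0124 -0.0231 0 0 0 0;-1 -0.0124 -0.0232 0 0 0 0"
}}

```text
t: 18.47
position: [0.4389, -0.0492, 0.1813]
tool_rot: [0.999, -0.049, 0.003, 0.001]
contact_force: [-0.2, -0.3, 0.1]
grip_width: 0.0197
finger_force: 0.0
```

Emit:
{"method": "step_arm", "body": {
  "commands": "-1 0 0 0 0 0 0;-1 0 0 0 0 0 0;-1 0 0 0.015 0 0 0;-1 0 0 0.015 0 0 0;-1 0 0 0.014 0 0 0"
}}

```text
t: 18.88
position: [0.4388, -0.0494, 0.1353]
tool_rot: [0.999, -0.048, 0.002, 0.001]
contact_force: [1.0, -0.9, -0.4]
grip_width: 0.0002
finger_force: 0.0
```

```bash
python3 - <<'E'
from h import *
from station import r,viewer
g=viewer.grab_frame("wrist")[:,:,::-1];t=viewer.grab_frame("scene")[:,:,::-1]; cv2.imwrite("pics/s7.png",t); cv2.imwrite("pics/w7.png",g)
s=r.get_state();st(s);i=viewer.camera_info("wrist")
print([np.round(proj(i,[.5287,-.1042,.018+z])) for z in(.097,)])
h=cv2.cvtColor(g,cv2.COLOR_BGR2HSV)
E
```

```text
t18.98 p [ 0.4375 -0.0489  0.1338] yaw -5.55 z [-0.  0. -1.] F [ 0.2 -0.2  0. ] T [-0.    0.03 -0.01] w -0.0000 j [-0.41 -0.4  -0.51  1.46  0.    2.83]
[array([340.,  53.])]
```

Emit:
{"method": "step_arm", "body": {
  "commands": "-1 0 0.011 0 0 0 0;-1 0 0.011 0 0 0 0;-1 -0.0011 0.0071 0 0 0 0;-1 -0.0011 0.0072 0 0 0 0"
}}

```text
t: 19.32
position: [0.433, -0.0862, 0.1368]
tool_rot: [0.999, -0.049, 0.002, 0.001]
contact_force: [0.2, 0.1, 0.4]
grip_width: 0.0
finger_force: 0.0
```

Emit:
{"method": "step_arm", "body": {
  "commands": "-1 -0.0004 0.0059 0 0 0 0;-1 -0.0004 0.0059 0 0 0 0;-1 0.0004 0.006 0 0 0 0;-1 0.0004 0.0061 0 0 0 0"
}}

```text
t: 19.65
position: [0.4305, -0.1091, 0.1362]
tool_rot: [0.999, -0.048, 0.002, 0.001]
contact_force: [0.1, -0.3, -0.1]
grip_width: 0.0001
finger_force: 0.0
```

```bash
python3 - <<'E'
from h import *
from station import r,viewer
s=r.get_state();st(s)
E
```

```text
t19.65 p [ 0.4305 -0.1091  0.1362] yaw -5.52 z [ 0.003 -0.001 -1.   ] F [ 0.1 -0.3 -0.1] T [-0.01  0.01  0.02] w 0.0001 j [-0.54 -0.39 -0.5   1.46  0.    2.69]
```

Emit:
{"method": "step_arm", "body": {
  "commands": "-1 0.0012 0.0061 0 0 0 0;-1 0.0012 0.0061 0 0 0 0;-1 0.002 0.006 0 0 0 0;-1 0.0021 0.006 0 0 0 0"
}}

```text
t: 19.98
position: [0.4348, -0.1338, 0.1361]
tool_rot: [0.999, -0.048, 0.002, 0.001]
contact_force: [0.1, 0.0, -0.0]
grip_width: -0.0
finger_force: 0.0
```

Emit:
{"method": "step_arm", "body": {
  "commands": "-1 0.0029 0.0058 0 0 0 0;-1 0.0029 0.0058 0 0 0 0;-1 0.0038 0.0055 0 0 0 0;-1 0.0038 0.0054 0 0 0 0"
}}

```text
t: 20.32
position: [0.4462, -0.1575, 0.1361]
tool_rot: [0.999, -0.048, 0.002, 0.001]
contact_force: [0.3, 0.0, -0.3]
grip_width: -0.0004
finger_force: 0.0
```

Emit:
{"method": "step_arm", "body": {
  "commands": "-1 0.0046 0.005 0 0 0 0;-1 0.0046 0.005 0 0 0 0;-1 0.0054 0.0044 0 0 0 0;-1 0.0054 0.0043 0 0 0 0"
}}

```text
t: 20.65
position: [0.4644, -0.1779, 0.1362]
tool_rot: [0.999, -0.048, 0.002, 0.0]
contact_force: [0.2, 0.4, -0.2]
grip_width: -0.0001
finger_force: 0.0
```

```bash
python3 - <<'E'
from h import *
from station import r,viewer
t=viewer.grab_frame("scene")[:,:,::-1];g=viewer.grab_frame("top")[:,:,::-1]
cv2.imwrite("pics/s8.png",np.hstack([cv2.resize(t[150:310,250:410],(400,400)),cv2.resize(g[100:260,250:410],(400,400))]))
s=r.get_state();st(s)
E
```

```text
t20.75 p [ 0.4645 -0.178   0.1361] yaw -5.53 z [ 0.003 -0.001 -1.   ] F [-1.3 -0.3  0. ] T [-0.04 -0.02 -0.01] w 0.0002 j [-0.63 -0.22 -0.36  1.43  0.    2.61]
```

View pics/s8.png

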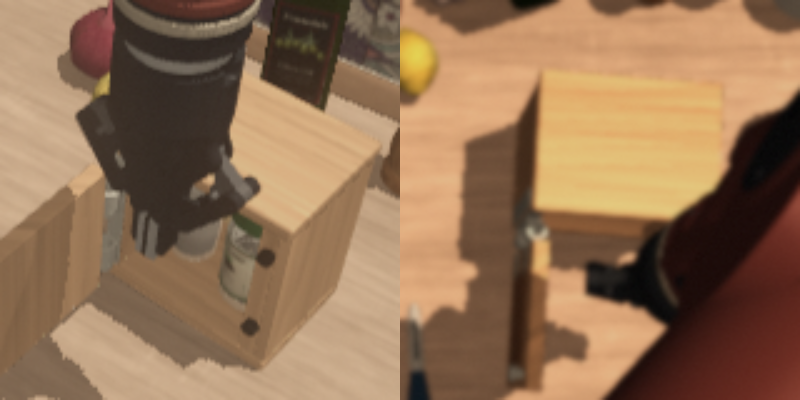

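```bash
python3 - <<'E'
from h import *
from station import r,viewer
j=viewer.camera_info("scene");i=viewer.camera_info("top")
H=np.array([.5287,-.1042])
for th in (150,160,167,174.5,182):
  d=np.array([np.cos(np.radians(th)),np.sin(np.radians(th))]);n=np.array([d[1],-d[0]])
  for z in (.146,):
    for x in (.012,.138):
      for s_ in (-.007,.007):
        p=[*(H+x*d+s_*n),z]; a=proj(j,p);b=proj(i,p)
        print(th,x,s_,"scene crop",np.round((a-[250,150])*2.5),"top crop",np.round((b-[250,100])*2.5+[400,0]))
p=r.get_state()["position"]-[0,0,.011];print("tip",(proj(j,p)-[250,150])*2.5,(proj(i,p)-[250,100])*2.5+[400,0])
E
```

```text
150 0.012 -0.007 scene crop [102. 163.] top crop [543. 239.]
150 0.012 0.007 scene crop [ 93. 151.] top crop [528. 231.]
150 0.138 -0.007 scene crop [-64. 211.] top crop [472. 373.]
150 0.138 0.007 scene crop [-71. 198.] top crop [457. 365.]
160 0.012 -0.007 scene crop [105. 165.] top crop [546. 239.]
160 0.012 0.007 scene crop [ 93. 153.] top crop [530. 233.]
160 0.138 -0.007 scene crop [-46. 234.] top crop [500. 384.]
160 0.138 0.007 scene crop [-57. 221.] top crop [484. 378.]
167 0.012 -0.007 scene crop [107. 165.] top crop [548. 238.]
167 0.012 0.007 scene crop [ 94. 155.] top crop [531. 235.]
167 0.138 -0.007 scene crop [-31. 248.] top crop [520. 388.]
167 0.138 0.007 scene crop [-44. 236.] top crop [503. 385.]
174.5 0.012 -0.007 scene crop [110. 166.] top crop [550. 237.]
174.5 0.012 0.007 scene crop [ 94. 157.] top crop [533. 236.]
174.5 0.138 -0.007 scene crop [-11. 262.] top crop [542. 390.]
174.5 0.138 0.007 scene crop [-27. 252.] top crop [525. 389.]
182 0.012 -0.007 scene crop [112. 166.] top crop [552. 236.]
182 0.012 0.007 scene crop [ 95. 158.] top crop [535. 237.]
182 0.138 -0.007 scene crop [ 11. 275.] top crop [564. 389.]
182 0.138 0.007 scene crop [ -7. 265.] top crop [547. 390.]
tip [149.49644296 272.4602327 ] [628.06216084 299.87986302]
```

```bash
python3 - <<'E'
from h import *
from station import r,viewer
j=viewer.camera_info("scene");s=r.get_state()
g=viewer.grab_frame("scene").mean(axis=2).astype(int)
print("cols",list(range(298,322,2)))
for y in range(236,264): print(y,g[y,298:322:2])
for z in (.12,.125,.13,.135,.14,.145,.15,.155): print(z,np.round(proj(j,[*s["position"][:2],z]),1))
E
```

```text
cols [298, 300, 302, 304, 306, 308, 310, 312, 314, 316, 318, 320]
236 [107 101  96  48  99  88  51  46  45  45  45  45]
237 [104 101  95  46  99  51  78  45  46  44  47  44]
238 [105 101  94  50  99  44 100  49  45  46  44  44]
239 [104 100  94  49  98  44  98  75  46  46  44  46]
240 [103  99  90  51  99  47  99  96  47  45  45  45]
241 [104  99  82  50  99  46  99  95  46  47  46  47]
242 [109  98  78  54  98  45  99  95  47  45  46  45]
243 [111  98  83  60  98  47  98  95  46  46  45  44]
244 [ 99  97 100  58  98  46  99  95  46  46  45  46]
245 [100  98 101  71  98  52  98  89  46  46  45  45]
246 [ 97  98 101  92  98  57  98  82  46  45  47  54]
247 [ 95  98 102  99  93  62  99  77  46  44  47  68]
248 [100  99 103 100  83  70  98  65  47  45  62  87]
249 [ 94 100 102  99  83  76  99  56  46  47  90 104]
250 [ 89  99 102 103  79  85  99  62  47  59 105 114]
251 [ 99 101 104 109  89  91  98  81  47  87 106 113]
252 [ 99 114 108 108 110 101  99  98  69 104 106 108]
253 [ 98 122 107 107 109 105 100 105  99 107 104 105]
254 [100 107 107 108 107 109 107 110 109 108 106 103]
255 [107 108 107 106 107 109 110 112 111 109 108 105]
256 [108 110 106 107 107 107 107 111 111 111 109 109]
257 [105 109 110 107 106 107 107 108 111 111 109 106]
258 [105 106 111 109 107 106 107 107 109 112 108 108]
259 [102 106 107 111 107 107 107 107 106 110 112 109]
260 [102 103 104 108 110 107 106 107 107 108 111 112]
261 [ 98 104 104 105 110 109 107 106 105 106 108 111]
262 [ 91 102 103 106 107 110 108 108 106 105 106 109]
263 [100  97 104 102 108 108 112 109 106 106 104 106]
0.12 [309.5 261. ]
0.125 [309.8 259. ]
0.13 [310.1 257. ]
0.135 [310.3 255. ]
0.14 [310.6 253. ]
0.145 [310.9 251. ]
0.15 [311.2 248.9]
0.155 [311.4 246.9]
```

Emit:
{"method": "step_arm", "body": {
  "commands": "-1 0 0 -0.025 0 0 0;-1 -0.0096 -0.0315 0 0 0 0;-1 -0.0096 -0.0315 0 0 0 0;-1 -0.0096 -0.0315 0 0 0 0;-1 -0.0096 -0.0315 0 0 0 0"
}}

```text
t: 21.22
position: [0.437, -0.0469, 0.1611]
tool_rot: [0.999, -0.048, 0.002, 0.0]
contact_force: [0.7, -0.1, 0.4]
grip_width: -0.0002
finger_force: 0.0
```

Emit:
{"method": "step_arm", "body": {
  "commands": "-1 0 0 0.016 0 0 0;-1 0 0 0.016 0 0 0;-1 0 0 0.016 0 0 0;-1 0 0 0 0 0 0"
}}

```text
t: 21.55
position: [0.4362, -0.0472, 0.1102]
tool_rot: [0.999, -0.048, -0.0, -0.0]
contact_force: [-1.0, -0.0, 0.2]
grip_width: -0.0001
finger_force: 0.0
```

Emit:
{"method": "step_arm", "body": {
  "commands": "-1 0 0.01 0 0 0 0;-1 0 0.008 0 0 0 0;-1 -0.001 0.006 0 0 0 0;-1 -0.001 0.006 0 0 0 0;-1 -0.0005 0.006 0 0 0 0"
}}

```text
t: 21.97
position: [0.432, -0.0851, 0.1138]
tool_rot: [0.999, -0.048, 0.002, 0.001]
contact_force: [-0.6, 0.5, -0.1]
grip_width: 0.0
finger_force: 0.1
```

Emit:
{"method": "step_arm", "body": {
  "commands": "-1 -0.0003 0.006 0 0 0 0;-1 -0.0004 0.006 0 0 0 0;-1 0.0004 0.006 0 0 0 0"
}}

```text
t: 22.22
position: [0.4298, -0.1025, 0.1132]
tool_rot: [0.999, -0.048, 0.002, 0.001]
contact_force: [1.0, 0.0, 0.1]
grip_width: 0.0004
finger_force: 0.1
```

```bash
cat >> h.py <<'E'
def doorang(viewer,img):
    """door angle from top view: count wood-bright pixels... returns mean diff vs first frame along candidate top-edge strip"""
    i=viewer.camera_info("top"); H=np.array([.5287,-.1042]); ref=cv2.imread("pics/top0.png").astype(float)
    D=np.abs(img.astype(float)-ref).sum(axis=2); out={}
    for th in range(160,272,4):
        d=np.array([np.cos(np.radians(th)),np.sin(np.radians(th))])
        px=[proj(i,[*(H+x*d),.146]) for x in np.linspace(.03,.13,12)]
        out[th]=int(np.mean([D[int(round(v)),int(round(u))] for u,v in px]))
    return out
E
python3 - <<'E'
from h import *
from station import r,viewer
s=r.get_state();st(s)
print(doorang(viewer,viewer.grab_frame("top")[:,:,::-1]))
E
```

```text
t22.22 p [ 0.4298 -0.1025  0.1132] yaw -5.53 z [ 0.003 -0.001 -1.   ] F [1.  0.  0.1] T [0.1  0.   0.01] w 0.0004 j [-0.53 -0.4  -0.55  1.42  0.    2.71]
{160: 200, 164: 224, 168: 266, 172: 298, 176: 311, 180: 302, 184: 289, 188: 296, 192: 287, 196: 272, 200: 257, 204: 233, 208: 207, 212: 195, 216: 186, 220: 173, 224: 155, 228: 163, 232: 143, 236: 144, 240: 143, 244: 139, 248: 130, 252: 123, 256: 114, 260: 118, 264: 141, 268: 122}
```

```bash
cat >> h.py <<'E'
def scang(viewer,img):
    """score per angle: changed-vs-start fraction over door panel's back face lower half, inside minus outside beyond the free edge"""
    j=viewer.camera_info("scene"); H=np.array([.5287,-.1042]); ref=cv2.imread("pics/scene0.png").astype(float)
    D=(np.abs(img.astype(float)-ref).sum(axis=2)>45); out={}
    for th in range(162,272,3):
        d=np.array([np.cos(np.radians(th)),np.sin(np.radians(th))]);n=np.array([d[1],-d[0]])
        f=lambda x0,x1:np.mean([D[tuple(np.round(proj(j,[*(H+x*d-.007*n),z])).astype(int)[::-1])] for x in np.linspace(x0,x1,4) for z in np.linspace(.03,.12,8)])
        out[th]=round(float(f(.115,.135)-f(.143,.16)),2)
    return out
E
python3 - <<'E'
from h import *
from station import r,viewer
print(scang(viewer,cv2.imread("pics/s7.png")))
print(scang(viewer,viewer.grab_frame("scene")[:,:,::-1]))
E
```

```text
{162: 0.03, 165: 0.03, 168: 0.19, 171: 0.16, 174: 0.06, 177: 0.0, 180: 0.03, 183: -0.09, 186: -0.09, 189: -0.03, 192: -0.09, 195: -0.03, 198: -0.06, 201: -0.09, 204: -0.03, 207: -0.12, 210: -0.09, 213: -0.12, 216: -0.25, 219: -0.25, 222: -0.25, 225: -0.19, 228: -0.22, 231: -0.25, 234: -0.34, 237: -0.41, 240: -0.38, 243: -0.25, 246: -0.22, 249: -0.19, 252: -0.16, 255: -0.25, 258: -0.28, 261: -0.16, 264: -0.25, 267: -0.19, 270: -0.16}
{162: 0.0, 165: 0.03, 168: 0.03, 171: 0.06, 174: -0.03, 177: 0.03, 180: -0.06, 183: -0.09, 186: 0.0, 189: -0.03, 192: 0.0, 195: 0.0, 198: 0.0, 201: 0.03, 204: -0.06, 207: -0.06, 210: -0.12, 213: -0.16, 216: -0.22, 219: -0.28, 222: -0.28, 225: -0.25, 228: -0.19, 231: -0.16, 234: -0.25, 237: -0.41, 240: -0.28, 243: -0.28, 246: -0.16, 249: -0.16, 252: -0.34, 255: -0.19, 258: -0.34, 261: -0.31, 264: -0.28, 267: -0.56, 270: -0.56}
```

```bash
python3 - <<'E'
from h import *
from station import r,viewer
j=viewer.camera_info("scene");H=np.array([.5287,-.1042])
n=viewer.grab_frame("scene")[:,:,::-1]; cv2.imwrite("pics/s9.png",n)
g=n.astype(int)
# classify: B=brightish wood etc; print value channel of downsampled grid
v=cv2.resize(n,None,fx=1/3,fy=1/3,interpolation=cv2.INTER_AREA).astype(int); o=cv2.resize(cv2.imread("pics/s7.png"),None,fx=1/3,fy=1/3,interpolation=cv2.INTER_AREA).astype(int)
for y in range(66,108): print(y*3,"".join("%4d"%x for x in v[y,72:106].mean(axis=1)), )
for th in (174.5,185,193,200):
  d=np.array([np.cos(np.radians(th)),np.sin(np.radians(th))]);m=np.array([d[1],-d[0]])
  print(th,[np.round(proj(j,[*(H+x*d-.007*m),z])) for x,z in((.012,.146),(.138,.146),(.138,.018),(.012,.018))])
E
```

```text
198  165 163 165 167 134  56  56  65  59  52  51  50  50  50  49  50  50  50  50  50  51  51  51  77  97  91 153 178 178 178 178 177 176 177
201  174 170 166 166 159  68  56  60  67  56  51  51  50  49  50  50  50  50  50  51  51  52  52  92 101  96 127 161 176 179 179 178 178 176
204  171 172 171 169 166 121  55  68  65  55  50  51  51  50  50  51  50  50  50  51  52  52  59 137 114 113 119 110 137 169 178 180 179 178
207  173 170 169 169 168 164  68  56  55  54  52  52  50  49  49  50  50  48  48  49  50  52  54 158 176 172 169 117 106 114 146 173 179 180
210  174 175 172 170 171 172 122  55  56  55  58  51  51  50  49  48  48  48  48  47  54  68  60 117 171 174 160 110 111 104 105 123 158 176
213  170 172 171 173 171 172 169  71  55  83  96  51  51  50  49  49  50  48  48  49  55  71  82 113 168 168 137 108 111 102 100  99 108 133
216  168 167 169 169 171 170 172 135  55  67 101  52  52  50  50  49  48  48  48  48  52  60 110 136 165 171 132 106 105 101 100  98  99 102
219  167 168 168 168 168 169 170 168  83  55  62  52  52  51  50  50  49  49  48  48  52  58 105 115 163 171 138 
[... 4479 characters left out ...]
 169 167 170 165 163 168 171 171 172 176 176 171 171 166 162
318  162 165 169 166 165 163 163 163 163 163 162 164 164 164 167 166 165 168 169 171 168 165 169 167 163 166 168 170 172 173 174 172 170 168
321  160 159 162 165 166 165 164 166 166 164 162 163 162 162 161 165 166 164 166 169 171 170 166 166 169 167 162 165 167 169 169 172 172 169
174.5 [array([294., 216.]), array([245., 255.]), array([245., 302.]), array([289., 264.])]
185 [array([295., 216.]), array([258., 262.]), array([257., 309.]), array([291., 264.])]
193 [array([296., 216.]), array([269., 266.]), array([267., 313.]), array([292., 264.])]
200 [array([297., 216.]), array([279., 268.]), array([276., 315.]), array([292., 264.])]
```

Emit:
{"method": "step_arm", "body": {
  "commands": "-1 0.0008 0.006 0 0 0 0;-1 0.0012 0.006 0 0 0 0;-1 0.0012 0.006 0 0 0 0;-1 0.002 0.006 0 0 0 0;-1 0.0021 0.006 0 0 0 0"
}}

```text
t: 22.78
position: [0.4344, -0.1331, 0.1131]
tool_rot: [0.999, -0.048, 0.002, 0.001]
contact_force: [0.4, 0.6, 0.3]
grip_width: 0.0
finger_force: 0.1
```

Emit:
{"method": "step_arm", "body": {
  "commands": "-1 0.0029 0.0058 0 0 0 0;-1 0.0029 0.0058 0 0 0 0;-1 0.0038 0.0055 0 0 0 0;-1 0.0038 0.0054 0 0 0 0"
}}

```text
t: 23.12
position: [0.4458, -0.1567, 0.1131]
tool_rot: [0.999, -0.048, 0.002, 0.0]
contact_force: [-0.5, 0.4, 0.8]
grip_width: 0.0001
finger_force: 0.1
```

Emit:
{"method": "step_arm", "body": {
  "commands": "-1 0.0046 0.005 0 0 0 0;-1 0.0046 0.005 0 0 0 0;-1 0.0054 0.0044 0 0 0 0;-1 0.0054 0.0043 0 0 0 0"
}}

```text
t: 23.45
position: [0.4641, -0.1771, 0.1132]
tool_rot: [0.999, -0.048, 0.002, 0.001]
contact_force: [0.5, 0.5, -0.2]
grip_width: -0.0001
finger_force: 0.1
```

Emit:
{"method": "step_arm", "body": {
  "commands": "-1 0.004 0.0024 0 0 0 0;-1 0.004 0.0024 0 0 0 0;-1 0.004 0.0023 0 0 0 0;-1 0.004 0.002 0 0 0 0"
}}

```text
t: 23.78
position: [0.479, -0.1873, 0.1133]
tool_rot: [0.999, -0.048, 0.002, 0.001]
contact_force: [-0.1, 0.0, -0.6]
grip_width: 0.0001
finger_force: 0.1
```

```bash
python3 - <<'E'
from h import *
from station import r,viewer
s=r.get_state();st(s)
plan(s,[.488,-.1923,.113],-5.5);plan(s,[.5017,-.197,.113],-5.5)
E
```

```text
t23.78 p [ 0.479  -0.1873  0.1133] yaw -5.50 z [ 0.003 -0.001 -1.   ] F [-0.1  0.  -0.6] T [ 0.06  0.09 -0.  ] w 0.0001 j [-0.63 -0.16 -0.35  1.38  0.    2.61]
plan shift [0.0095 0.0041 0.0003] turn/5deg [ 0.01  -0.036 -0.001]
plan shift [0.0235 0.0074 0.0004] turn/5deg [ 0.01  -0.036 -0.001]
```

Emit:
{"method": "step_arm", "body": {
  "commands": "-1 0.004 0.0016 0 0 0 0;-1 0.004 0.0015 0 0 0 0;-1 0.004 0.0012 0 0 0 0;-1 0.003 0.001 0 0 0 0;-1 0 0 0 0 0 0"
}}

```text
t: 24.2
position: [0.4935, -0.1941, 0.1133]
tool_rot: [0.999, -0.048, 0.002, 0.001]
contact_force: [-0.8, -0.5, 0.7]
grip_width: -0.0003
finger_force: 0.1
```

Emit:
{"method": "step_arm", "body": {
  "commands": "-1 0.002 0.0005 0 0 0 0;-1 0.002 0.0005 0 0 0 0;-1 0.0015 0.0004 0 0 0 0;-1 0 0 0 0 0 0"
}}

```text
t: 24.53
position: [0.4986, -0.1959, 0.1134]
tool_rot: [0.999, -0.048, 0.002, 0.001]
contact_force: [0.4, -0.2, -0.0]
grip_width: 0.0001
finger_force: 0.1
```

```bash
python3 - <<'E'
from h import *
from station import r,viewer
s=r.get_state();st(s)
plan(s,[.5017,-.197,.113],-5.5)
E
```

```text
t24.53 p [ 0.4986 -0.1959  0.1134] yaw -5.51 z [ 0.003 -0.001 -1.   ] F [ 0.4 -0.2 -0. ] T [ 0.03  0.03 -0.  ] w 0.0001 j [-0.62 -0.09 -0.28  1.37  0.    2.62]
plan shift [0.0032 0.0008 0.0004] turn/5deg [ 0.011 -0.039 -0.002]
```

Creep to the stops in 1 mm rows, checking force.

Emit:
{"method": "step_arm", "body": {
  "commands": "-1 0.001 0 0 0 0 0;-1 0.001 0 0 0 0 0;-1 0 0 0 0 0 0"
}}

```text
t: 24.78
position: [0.5005, -0.196, 0.1134]
tool_rot: [0.999, -0.048, 0.002, 0.001]
contact_force: [0.1, 0.5, -0.3]
grip_width: -0.0004
finger_force: 0.1
```

Emit:
{"method": "step_arm", "body": {
  "commands": "-1 0.001 0 0 0 0 0;-1 0 0 0 0 0 0"
}}

```text
t: 24.95
position: [0.5015, -0.1961, 0.1134]
tool_rot: [0.999, -0.048, 0.002, 0.001]
contact_force: [-0.5, 0.3, -0.1]
grip_width: -0.0001
finger_force: 0.1
```

Emit:
{"method": "step_arm", "body": {
  "commands": "-1 0.001 0 0 0 0 0;-1 0 0 0 0 0 0"
}}

```text
t: 25.12
position: [0.5025, -0.1962, 0.1134]
tool_rot: [0.999, -0.048, 0.002, 0.001]
contact_force: [-1.3, 0.4, -0.3]
grip_width: -0.0003
finger_force: 0.1
```

```bash
python3 - <<'E'
from h import *
from station import r,viewer
s=r.get_state();st(s)
E
```

```text
t25.12 p [ 0.5025 -0.1962  0.1134] yaw -5.51 z [ 0.003 -0.001 -1.   ] F [-1.3  0.4 -0.3] T [-0.    0.03  0.04] w -0.0003 j [-0.62 -0.08 -0.27  1.37  0.    2.62]
```

Emit:
{"method": "step_arm", "body": {
  "commands": "-1 0.001 0 0 0 0 0;-1 0 0 0 0 0 0"
}}

```text
t: 25.28
position: [0.5035, -0.1963, 0.1134]
tool_rot: [0.999, -0.048, 0.002, 0.001]
contact_force: [0.1, -0.1, 0.3]
grip_width: -0.0002
finger_force: 0.1
```

Emit:
{"method": "step_arm", "body": {
  "commands": "-1 0.0007 0 0 0 0 0;-1 0 0 0 0 0 0"
}}

```text
t: 25.45
position: [0.5041, -0.1964, 0.1134]
tool_rot: [0.999, -0.048, 0.002, 0.001]
contact_force: [-0.7, 0.6, 0.0]
grip_width: 0.0003
finger_force: 0.1
```

```bash
python3 - <<'E'
from h import *
from station import r,viewer
s=r.get_state();st(s)
E
```

```text
t25.45 p [ 0.5041 -0.1964  0.1134] yaw -5.51 z [ 0.003 -0.001 -1.   ] F [-0.7  0.6  0. ] T [-0.02  0.01  0.01] w 0.0003 j [-0.61 -0.07 -0.27  1.37  0.    2.62]
```

Emit:
{"method": "step_arm", "body": {
  "commands": "-1 0.001 0 0 0 0 0;-1 0 0 0 0 0 0"
}}

```text
t: 25.62
position: [0.5052, -0.1965, 0.1134]
tool_rot: [0.999, -0.048, 0.002, 0.001]
contact_force: [-0.8, 0.3, 0.4]
grip_width: 0.0002
finger_force: 0.1
```

Emit:
{"method": "step_arm", "body": {
  "commands": "-1 0.001 0 0 0 0 0;-1 0 0 0 0 0 0"
}}

```text
t: 25.78
position: [0.5059, -0.1965, 0.1134]
tool_rot: [0.999, -0.048, 0.001, 0.001]
contact_force: [-2.8, -0.4, 1.0]
grip_width: 0.0002
finger_force: 0.9
```

```bash
python3 - <<'E'
from h import *
from station import r,viewer
s=r.get_state();st(s);j=viewer.camera_info("scene");H=np.array([.5287,-.1042])
n=viewer.grab_frame("scene")[:,:,::-1]; cv2.imwrite("pics/s10.png",n)
# bottom outer corner of door below the gripper: print grey along rows near predicted free bottom corner for several angles
for th in (250,256,260,264.7):
  d=np.array([np.cos(np.radians(th)),np.sin(np.radians(th))]);m=np.array([d[1],-d[0]])
  print(th,[np.round(proj(j,[*(H+.138*d+o*m),z]),1) for o,z in((.007,.018),(-.007,.018),(.007,.146),(.007,.08))])
g=n.mean(axis=2).astype(int)
for y in range(262,300,2): print(y,g[y,318:362:2])
E
```

```text
t25.78 p [ 0.5059 -0.1965  0.1134] yaw -5.51 z [ 0.003 -0.001 -1.   ] F [-2.8 -0.4  1. ] T [0.01 0.32 0.02] w 0.0002 j [-0.61 -0.07 -0.26  1.37  0.    2.63]
250 [array([332.8, 309. ]), array([338.7, 305.5]), array([342.3, 261.7]), array([337.2, 287.3])]
256 [array([338.9, 305.4]), array([344.2, 301.4]), array([349. , 258.1]), array([343.5, 283.7])]
260 [array([342.6, 302.7]), array([347.4, 298.4]), array([353.1, 255.4]), array([347.4, 281. ])]
264.7 [array([346.6, 299.3]), array([350.8, 294.7]), array([357.4, 252. ]), array([351.5, 277.5])]
262 [ 77  76  75  76  74  72  73  74  72  69  70  74  77  92 105 106 136 102
 105 114 121 107]
264 [ 76  76  75  76  73  72  74  74  70  71  71  76  76 104 102 105 102 103
 106 121 118 108]
266 [ 77  76  76  76  72  72  73  74  71  69  70  76  75 104 104 106 103 104
 105 123 112 107]
268 [ 78  75  77  75  70  72  75  74  70  70  69  76  78 102 106 105 104 105
 110 122 105 106]
270 [ 77  76  77  74  72  72  75  72  70  69  71  76  91 103 106 104 103 106
 120 120 108 106]
272 [ 77  76  76  75  72  74  75  71  71  71  72  76  98 102 107 105 104 106
 
[... 551 characters left out ...]
1  99 107 122 122
 103 104 123 122]
286 [102 101 101  98 104 105 107 106  97  76  98  99 106 102  99 109 123 112
 104 105 122 125]
288 [102 101 101 102 102 101 110 106 106 104 102 103 104 103 100 108 122 107
 103 107 121 133]
290 [103 101 101 102 103 105 103 105 105 105 103 105 105 103 102 113 123 102
 104 121 124 136]
292 [100 103 103 100 101 101 103 102 104 108 102 106 105 102 104 119 121 105
 104 123 134 153]
294 [ 97  98 101 104 103 101 102 102 104 102 100 107 106 103 104 120 109 109
 120 140 151 166]
296 [ 98  97  95  98 103 105 102 102 103 104 104 103 109 105 109 119  98 103
 117 147 163 164]
298 [104 101  96  97 100 101 104 105 101 101 104 104  95 103 117 158 133 134
 148 164 163 163]
```

Emit:
{"method": "step_arm", "body": {
  "commands": "-1 0.0005 0 0 0 0 0;-1 0 0 0 0 0 0;-1 0 0 0 0 0 0"
}}

```text
t: 26.08
position: [0.506, -0.1966, 0.1134]
tool_rot: [0.999, -0.048, 0.001, 0.001]
contact_force: [-4.0, 0.6, 2.3]
grip_width: 0.0001
finger_force: 2.7
```

Emit:
{"method": "step_arm", "body": {
  "commands": "-1 -0.003 0 0 0 0 0;-1 -0.01 0 0 0 0 0;-1 -0.02 0 0 0 0 0;-1 -0.02 0 0 0 0 0;-1 0 0 -0.03 0 0 0"
}}

```text
t: 26.5
position: [0.4471, -0.1873, 0.1351]
tool_rot: [0.999, -0.048, -0.004, -0.004]
contact_force: [-0.2, 0.9, -1.5]
grip_width: 0.0001
finger_force: 0.0
```

Emit:
{"method": "step_arm", "body": {
  "commands": "-1 -0.02 0 -0.03 0 0 0;-1 -0.02 -0.02 -0.03 0 0 0;-1 0 -0.04 0 0 0 0;-1 0 -0.04 0 0 0 0;-1 0 0 0 0 0 0"
}}

```text
t: 26.92
position: [0.4239, -0.0831, 0.2043]
tool_rot: [0.999, -0.046, 0.003, -0.0]
contact_force: [0.2, 0.1, -0.4]
grip_width: -0.0003
finger_force: 0.0
```

```bash
python3 - <<'E'
from h import *
from station import r,viewer
s=r.get_state();st(s)
n=viewer.grab_frame("scene")[:,:,::-1]; cv2.imwrite("pics/s11.png",n);j=viewer.camera_info("scene");H=np.array([.5287,-.1042])
g=n.mean(axis=2).astype(int)
for th in (258,261,264.7):
  d=np.array([np.cos(np.radians(th)),np.sin(np.radians(th))]);m=np.array([d[1],-d[0]])
  print(th,[np.round(proj(j,[*(H+x*d+.007*m),z]),1) for x,z in((.138,.018),(.138,.146),(.138,.08),(.012,.018),(.012,.146))])
for y in range(244,304,3): print(y,g[y,326:366:2])
E
```

```text
t26.92 p [ 0.4239 -0.0831  0.2043] yaw -5.27 z [ 0.006 -0.    -1.   ] F [ 0.2  0.1 -0.4] T [-0.01 -0.04  0.05] w -0.0003 j [-0.5  -0.43 -0.4   1.59  0.    2.73]
258 [array([340.8, 304. ]), array([351.1, 256.8]), array([345.5, 282.3]), array([292.2, 263.8]), array([296.9, 216.4])]
261 [array([343.5, 302. ]), array([354.1, 254.7]), array([348.3, 280.3]), array([292.5, 263.7]), array([297.3, 216.3])]
264.7 [array([346.6, 299.3]), array([357.4, 252. ]), array([351.5, 277.5]), array([293. , 263.6]), array([297.8, 216.3])]
244 [101  98 103 101  94  95 105 155 174 174 171 137  90  62  82 100  97  94
  98 101]
247 [ 83  94 103 100  95  95 107 108 106 134 167 171 174 169 136  99  94  97
 106 108]
250 [ 77  75  77  92  96  97 107 107 108 100 102 110 161 169 169 171 139 135
 107 107]
253 [ 75  75  76  75  75  87 108 104 105 100 102 100 102 100 143 171 172 152
 107 107]
256 [ 75  73  77  76  74  69  70  85 100 102 100 101 101 100 100 102 115 115
 106 116]
259 [ 74  74  75  76  72  70  70  75  84 145 181 180 108 100 102 111 118 105
 107 125]
262 [ 73  72  76  73  71  71  72  74  95 105 107 163 10
[... 462 characters left out ...]
123]
280 [ 76  74  73  71  71  73  75  94  98  96 101 104 114 119 102 102 105 118
 120 121]
283 [102  85  73  72  71  71  93  96  98  97 102 105 121 119 100 102 120 117
 123 118]
286 [101 102 105  88  73  73  97  99 100  96 101 110 119  98 102 102 118 122
 128 115]
289 [101 107 104 104 102  97  97 101 100  98 101 119 117 102 101 110 119 138
 129 164]
292 [ 98 100 101 104 102 101 101 102 102  98 100 117 111 102 101 118 130 149
 163 162]
295 [103 101  98 100 102 101 105 101 101 101 112 117  99 103 127 128 160 159
 163 164]
298 [ 97  97 102 103  99  99 101  99 100 101 120 152 129 129 143 159 159 158
 158 161]
301 [130  96  96  98 100 103 100  98  98 131 164 160 153 151 157 161 157 158
 158 160]
```

```bash
python3 -c "
from station import r
print(r.finish_job())"
```

```text
the job is handed in; nothing more can be done
None
```

The door is back on both hinge pins, lowered fully home while open and then swung shut against its stops, and the job is handed in at about 27 s. The final camera check matched the shut position. The wrist force stayed at about 4 N or less while hanging and shutting the door. The tool paths stayed clear of the jars, lemon and peeler, though I did not re-measure their positions, and the hand-in gave no verdict.

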